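Lock the pot carrier and stack the gallipots

TASK

Get the gallipot carrier ready for the round: first, before any pot goes onto a pad, use the yellow-handled key to turn both of its red-ribbed lock screws clockwise to their stops (about a quarter turn), and when you have finished with the key stand it upright on its dark mat again. Stack all the pots mouth-down, rim squarely on rim, in one straight column per colour centred on the pad of the same colour. Leave the other things on the desk where they are.

Things in the scene. Friction and masses are not known exactly. Their poses are not given: they have to be found in the camera images.
- carrier: fixed aluminium plate, 210 (its x) x 240 (its y) x 10 mm, lying on the desk and carrying the two lock screws and the two pads; origin at the centre of its underside. The screws lie on its x axis, 75 mm either side of the centre; the pads lie on its y axis, 70 mm either side of the centre, either way round.
- pad_blue: fixed blue disc, 68 mm diameter, 4 mm thick, with a black centre, on the carrier; origin at the centre of its underside (10 mm above the desk), so a pot standing on it has its origin 4 mm above this one
- pad_white: fixed white disc, otherwise the same as the blue one
- lock_near (a joint): angle of the captive lock screw that is the one on the robot's side: 0 when its red rib points along the carrier's x axis, growing as it turns clockwise seen from above; stop at 1.6 rad (rib along the carrier's y axis). It starts between 0 and 0.45. Friction about 0.05 N m; it stays where it is left.
- lock_near_axis (a point): fixed point on the turning axis of the near lock screw, on the top face of its dark disc head (42 mm diameter), 12 mm above the desk. Its axes are the carrier's and do not turn with the screw. The red rib stands on the head across this point: 28 mm long, 5 mm wide, 10 mm high.
- lock_far (a joint): angle of the captive lock screw that is the one away from the robot: 0 when its red rib points along the carrier's x axis, growing as it turns clockwise seen from above; stop at 1.6 rad (rib along the carrier's y axis). It starts between 0 and 0.45. Friction about 0.05 N m; it stays where it is left.
- lock_far_axis (a point): fixed point on the turning axis of the far lock screw, on the top face of its dark disc head (42 mm diameter), 12 mm above the desk. Its axes are the carrier's and do not turn with the screw. The red rib stands on the head across this point: 28 mm long, 5 mm wide, 10 mm high.
- key: steel key with a yellow handle, 180 g with its weight low down, standing upright: foot 50 x 50 mm and 20 mm tall, square handle above it 24 x 24 mm from 20 to 66 mm height. Through the underside of the foot runs a slot along the key's x axis (black stripe on the handle's top), 10 mm wide and 13 mm deep, open at both ends, that drops over a screw's red rib. About 11 degrees of free play on the rib. Origin: centre of the underside, z up.
- key_foot (a point): centre of the key's underside (same point as the key's origin)
- key_mat: fixed dark rubber mat, 100 x 100 x 3 mm, with a grey disc in the middle, the key's home; origin at the centre of its underside
- pot_blue1: blue plastic gallipot no. 1: a straight round open pot, 60 mm outside diameter, 42 mm tall, wall 5 mm, about 80 g. It stands mouth-down from the start. Origin: centre of the mouth plane (the lower end as it stands); its z axis points up through the closed end. The closed end is recessed 3 mm inside a 5 mm wide foot rim, so stacked pots bear rim on rim and each adds 42 mm. May be absent.
- pot_blue2: blue plastic gallipot no. 2: a straight round open pot, 60 mm outside diameter, 42 mm tall, wall 5 mm, about 80 g. It stands mouth-down from the start. Origin: centre of the mouth plane (the lower end as it stands); its z axis points up through the closed end. The closed end is recessed 3 mm inside a 5 mm wide foot rim, so stacked pots bear rim on rim and each adds 42 mm. May be absent.
- pot_blue3: blue plastic gallipot no. 3: a straight round open pot, 60 mm outside diameter, 42 mm tall, wall 5 mm, about 80 g. It stands mouth-down from the start. Origin: centre of the mouth plane (the lower end as it stands); its z axis points up through the closed end. The closed end is recessed 3 mm inside a 5 mm wide foot rim, so stacked pots bear rim on rim and each adds 42 mm. May be absent.
- pot_white1: white plastic gallipot no. 1: a straight round open pot, 60 mm outside diameter, 42 mm tall, wall 5 mm, about 80 g. It stands mouth-down from the start. Origin: centre of the mouth plane (the lower end as it stands); its z axis points up through the closed end. The closed end is recessed 3 mm inside a 5 mm wide foot rim, so stacked pots bear rim on rim and each adds 42 mm. May be absent.
- pot_white2: white plastic gallipot no. 2: a straight round open pot, 60 mm outside diameter, 42 mm tall, wall 5 mm, about 80 g. It stands mouth-down from the start. Origin: centre of the mouth plane (the lower end as it stands); its z axis points up through the closed end. The closed end is recessed 3 mm inside a 5 mm wide foot rim, so stacked pots bear rim on rim and each adds 42 mm. May be absent.
- pot_white3: white plastic gallipot no. 3: a straight round open pot, 60 mm outside diameter, 42 mm tall, wall 5 mm, about 80 g. It stands mouth-down from the start. Origin: centre of the mouth plane (the lower end as it stands); its z axis points up through the closed end. The closed end is recessed 3 mm inside a 5 mm wide foot rim, so stacked pots bear rim on rim and each adds 42 mm. May be absent.
- tape_roll: bystander: roll of paper tape, 50 mm diameter, 18 mm tall, lying flat; origin at the centre of its underside
- pill_bottle: bystander: amber pill jar with white cap, 40 mm diameter, 65 mm tall; origin at the centre of its underside
- stapler: bystander: red and black stapler, 35 x 130 x 40 mm; origin at the centre of its underside
- handset: bystander: white telephone with black screen lying flat, 145 x 70 x 8 mm; origin at the centre of its underside
- mug: bystander: blue mug, 76 mm diameter, 90 mm tall; origin at the centre of its underside
There are look-alikes about, which are no part of the job. Leave any brown or pink look-alike of the pot_white1 alone. What is shaped like the pot_blue3 but turquoise is not meant.

How it is judged (in metres and radians):
On the way, in this order (a step that is already met when the one before it is completed fails the run):
1. one lock screw has been turned home (beyond 1.35 rad) with the key on it (key foot within 12 mm of the screw's point) (((value of joint lock_near above 1.35 rad and distance between key_foot and lock_near_axis below 0.012 m) or (value of joint lock_far above 1.35 rad and distance between key_foot and lock_far_axis below 0.012 m))), for 0.1 s.
2. both lock screws are home, the key still on the second (value of joint each of lock_near, lock_far above 1.35 rad and ((value of joint lock_near above 1.35 rad and distance between key_foot and lock_near_axis below 0.012 m) or (value of joint lock_far above 1.35 rad and distance between key_foot and lock_far_axis below 0.012 m))), for 0.1 s.
3. every pot stands mouth-down in the column on its own colour's pad (horizontal distance between each of pot_blue1, pot_blue2, pot_blue3 and pad_blue below 0.008 m and angle between each of pot_blue1, pot_blue2, pot_blue3, pot_white1, pot_white2, pot_white3's own z axis and vertical below 0.08 rad and horizontal distance between each of pot_white1, pot_white2, pot_white3 and pad_white below 0.008 m), for 0.2 s.
At the end, for the whole second after the job is handed in: Both screws beyond 1.35 rad; each pot present mouth-down (tilt under 0.08 rad), at rest, centre within 8 mm of its colour's pad centre, so one column per colour; key upright (under 0.1 rad), at rest on its mat, centre within 35 mm of the mat's centre along each side (all of step 3 and value of joint each of lock_near, lock_far above 1.35 rad and linear speed of each of pot_blue1, pot_blue2, pot_blue3, pot_white1, pot_white2, pot_white3, key below 0.02 m/s and x of key in the frame of key_mat between -0.035 and 0.035 m and y of key in the frame of key_mat between -0.035 and 0.035 m and angle between key's own z axis and vertical below 0.1 rad and height (world z) of key below 0.008 m); the robot touches nothing.
It fails at once if a pot rests on a pad while a lock screw is still open (below 1.3 rad) (value of joint any of lock_near, lock_far below 1.3 rad and (contact force between any of pot_blue1, pot_blue2, pot_blue3, pot_white1, pot_white2, pot_white3 and pad_blue above 0.3 N or contact force between any of pot_blue1, pot_blue2, pot_blue3, pot_white1, pot_white2, pot_white3 and pad_white above 0.3 N)).
It fails at once if a bystander is moved by more than 30 mm (distance of any of tape_roll, pill_bottle, stapler, handset, mug from where it was at the start of the episode above 0.03 m).
Of pot_blue1, pot_blue2, pot_blue3, pot_white1, pot_white2, pot_white3 only 4 to 6 are there at a start; the rules pass over those that are not, and their reading is None.
At some moment in a run one of key may be knocked a few centimetres aside while the robot is not near it.
Once in a run the grip may slacken for a moment while it holds something.
It also fails if it takes over 210 s, if anything falls off the work surface, if the arm or the gripper's body presses on something with over 40 N, if the wrist force passes 120 N, or if a joint passes its speed limit or range.

ROBOT

A 6-joint arm with a two-finger parallel gripper is mounted at the origin on the work surface. World frame = base frame: x ahead of the robot, y to its left, z up, the work surface at z = 0. Lengths are in mm, angles in degrees, forces in N, time in s.
With the tool pointing down it reaches from about 300 to 850 mm from the base axis. Payload 4.2 kg.
Tool frame: the origin (TCP) lies at the very end of the fingers, on their centre line; the grasp point (between the pads) lies 19 mm behind it; z points along the fingers, y is the direction in which the jaws open and shut (so a half turn about z gives the same grasp; the last joint's range is limited). The gripper opens to 91 mm and grips with 3 to 60 N. Pads are 32 mm wide; open, the fingers measure 118 mm over their backs; the gripper's body (76 mm by 178 mm) begins 60 mm behind the grasp point.
Start: joints at [69.672, 18.312, 89.639, -0, 72.044, -1.146], TCP at [188.936, 543.09, 213.976] pointing down, gripper open.
Joint ranges: [-177.97, 177.97], [-48.28, 115.42], [12.27, 149.76], [-77.06, 257.06], [2.81, 150.46], [-146.56, 146.56]. Speed limits (degrees/s): [147.25, 147.25, 180, 180, 180, 180].

INTERFACE

Orientations are given as [roll, pitch, yaw] about the fixed x, y, z axes, in that order (R = Rz(yaw) Ry(pitch) Rx(roll)).
In Python, from workcell import monitor, eyes, job gives the robot as it stands.
- The arm moves only by the tool move_arm, never from a script. Its argument "increments" is a list that holds one entry, the list of rows, each a list of 7 numbers: the opening, from 0 (shut) to 1 (fully open), then the shift along the tool's x, y, z in cm, then the turn, a rotation vector about the tool's x, y, z in rad. In form: [[[jaw, x, y, z, ax, ay, az], ...]]. A call has 1 to 12 rows; each row shifts and turns the pose as measured when the row begins, along the tool's axes as they then stand; what a row does not reach is not made up. A row lasts 1/8 s, in which the tool goes at most 62.5 mm and 10.7 degrees, less where a joint would pass 70% of its speed; a pose out of reach is approached as far as the arm can. A call is refused whole if a number of a shift passes 6.25 or a number of a turn 0.188, either way. A call with a gripper value outside its range is refused whole. The fingers move at their own pace and stop on an object; "force" is the grip in N (left out, the last holds). Time passes only in rows, so rows that do not move let the fingers close. It gives the time, the measured TCP pose, the force and the opening at its end, in the units of the state.
- monitor.state(): the state, without advancing time (a new reading comes with each control period).
- eyes.grab_frame(name): name is "scene" or "top" or "wrist"; returns a dict with "color" (480x640x3 uint8, red, green, blue), "z_map" (480x640 float32, mm along the optical axis (not along the pixel's ray), 0 where there is no reading), "camera_matrix" (3x3 intrinsics, pixels), "dist_coeffs" ([k1, k2, p1, p2, k3] as OpenCV has them; the pictures are not rectified), "rvec" (rotation vector, rad) and "tvec" (3), from world to camera coordinates, as OpenCV has them. Camera axes: x right, y down, z forward; pixel columns grow to the right and rows downward; lengths in mm; the calibration is good to about 2 mm. A picture is of the moment at which its call begins.
- job.job_done(): hands the job in, once; it reports no verdict.
The state is a dict: "time_s": time; "qpos": joint angles; "qvel": joint speeds; "effort": joint torques, N m; "ee_pos": TCP position; "ee_rot": TCP orientation; "force": force on the tool from outside, world axes, zero at the start; "torque": the same for the moment, N m; "gripper_width": finger opening in mm.
Only numpy, scipy, OpenCV 4.12 (cv2) and the standard library are available. Lean on these libraries where they do the work, as an engineer would, in place of code of your own. Each camera call takes 0.05 s, during which the arm holds its last target. There are 200 camera calls.

## Working session

There is one attempt and no reset: what is moved stays moved. The work goes in short steps, Python scripts to look and compute and a tool call to move; the robot and the scene stay as the last step left them, time stands still between calls to the robot, and variables do not carry over. Pictures are saved under pics/ and viewed, about 12 in all and at most 16, crops included, and the job is handed in when it is done.

Besides the shell and the picture viewer there is one more tool, called after "Emit:" as name(argument=value, ...) on one line, values as JSON. move_arm: Moves the arm, as the interface text tells. Its arguments: {"type":"object","properties":{"increments":{"type":"array"},"force":{"type":"number"}},"required":["increments"]}

```bash
ls; mkdir -p pics; cat > h.py <<'E'
import numpy as np, cv2
from workcell import monitor, eyes, job
def grab(n):
    f=eyes.grab_frame(n); f['R']=cv2.Rodrigues(np.array(f['rvec'],float))[0]; f['t']=np.array(f['tvec'],float).reshape(3); return f
def ray(f,uv,z):
    p=cv2.undistortPoints(np.array(uv,float).reshape(-1,1,2),np.array(f['camera_matrix'],float),np.array(f['dist_coeffs'],float)).reshape(-1,2)
    d=np.c_[p,np.ones(len(p))]@f['R']; c=-f['R'].T@f['t']
    return c+d*((z-c[2])/d[:,2])[:,None]
def cloud(f):
    h,w=f['z_map'].shape; v,u=np.mgrid[:h,:w]
    p=cv2.undistortPoints(np.c_[u.ravel(),v.ravel()].astype(float).reshape(-1,1,2),np.array(f['camera_matrix'],float),np.array(f['dist_coeffs'],float)).reshape(-1,2)
    z=f['z_map'].ravel()
    P=(np.c_[p,np.ones(len(p))]*z[:,None]-f['t'])@f['R']; P[z==0]=np.nan
    return P.reshape(h,w,3)
def save(img,n): cv2.imwrite('pics/'+n,cv2.cvtColor(img,cv2.COLOR_RGB2BGR))
def hsv(f): return cv2.cvtColor(f['color'],cv2.COLOR_RGB2HSV)
E
python3 - <<'E'
from h import *
print(monitor.state())
for n in('top','scene'):
    f=grab(n); save(f['color'],n+'1.png'); print(n,-f['R'].T@f['t'],f['R'][2],f['camera_matrix'],f['dist_coeffs'])
E
```

```text
pics
{'time_s': 0.0, 'qpos': array([ 6.96722870e+01,  1.83521641e+01,  8.97075204e+01, -3.18908013e-03,
        7.20428578e+01, -1.14516087e+00]), 'qvel': array([ 0.00203966, -0.03878664, -0.03255897, -0.02068392, -0.0347698 ,
       -0.13716982]), 'effort': array([-7.62525688e-04, -4.12459981e+01, -2.31975889e+01,  7.26536172e-02,
        4.55107063e-02, -1.17400205e-04]), 'ee_pos': array([188.76471483, 542.5926873 , 213.10748428]), 'ee_rot': array([-1.79897418e+02,  9.82003156e-04,  1.60818435e+02]), 'force': array([-0.17297905, -0.19687287,  0.17339027]), 'torque': array([-0.0013175 , -0.03374097, -0.00661023]), 'gripper_width': 91.06293500271316}
top [ 483.93380195   -1.37164324 1281.47635186] [ 0.07721178  0.003413   -0.99700887] [[459.68460884   0.         318.85953641]
 [  0.         459.68460884 240.97005509]
 [  0.           0.           1.        ]] [-0.11037274  0.          0.          0.          0.        ]
scene [1469.10721623  200.85515108  708.72526776] [-0.80382033 -0.16283776 -0.57215098] [[530.12630405   0.         317.4347207 ]
 [  0.         530.12630405 239.71998856]
 [  0.           0.           1.        ]] [-0.00981537  0.          0.          0.          0.        ]
```

View pics/top1.png

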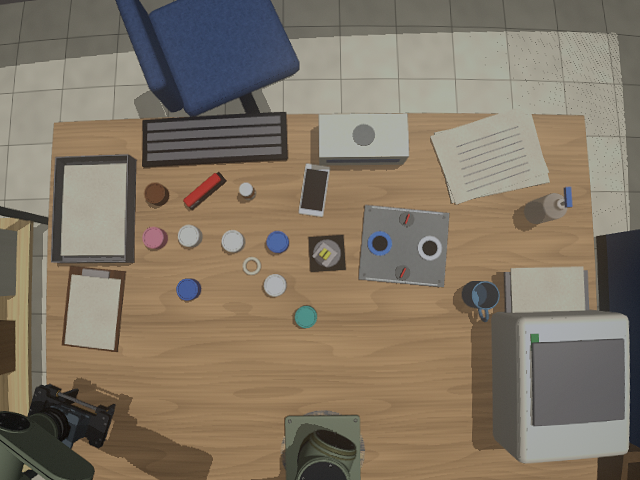

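View pics/scene1.png

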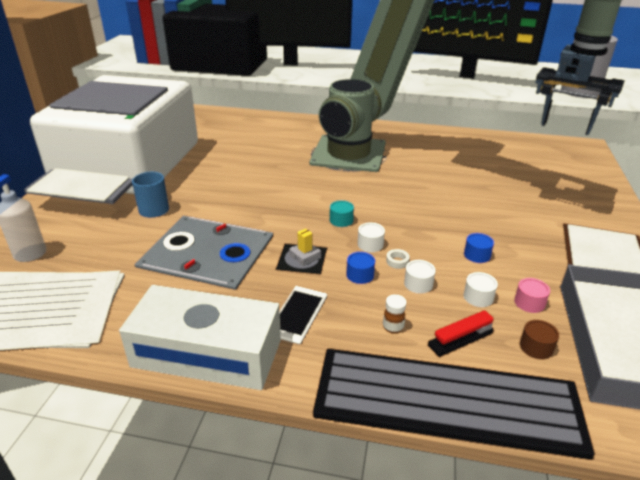

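Top view: blue pots are at (277,242) and (188,290), white pots at (189,236), (232,241) and (275,286). The key is at (327,253) and the carrier at (404,246). The near screw is at (403,273), the far one at (407,219), the blue pad at (380,243) and the white pad at (430,248). Look-alikes to leave alone: turquoise (305,317), pink (154,238), brown (156,194), pill cap (246,190), tape ring (251,266), blue mug (481,294).

```bash
cat > m.py <<'E'
from h import *
def blob(f,m,z,amin=15):
    n,l,s,c=cv2.connectedComponentsWithStats(m.astype(np.uint8))
    for i in range(1,n):
        if s[i,4]>=amin: yield c[i],s[i],ray(f,[c[i]],z)[0]
def rects(f,m,z,amin=15):
    for c in cv2.findContours(m.astype(np.uint8),cv2.RETR_EXTERNAL,cv2.CHAIN_APPROX_NONE)[0]:
        if cv2.contourArea(c)<amin: continue
        b=cv2.boxPoints(cv2.minAreaRect(c)); P=ray(f,b,z)[:,:2]
        e=[P[1]-P[0],P[2]-P[1]]; L=[np.linalg.norm(x) for x in e]; k=int(np.argmax(L))
        yield P.mean(0),sorted(L),np.degrees(np.arctan2(e[k][1],e[k][0]))%180,cv2.minAreaRect(c)[0]
E
python3 - <<'E'
from m import *
np.set_printoptions(precision=1,suppress=True)
f=grab('top'); H=hsv(f); P=cloud(f); h,s,v=H[...,0],H[...,1],H[...,2]
roi=np.zeros(h.shape,bool); roi[165:330,140:460]=1
print('z desk',np.nanmedian(P[330:380,250:300,2]),'carrier',np.nanmedian(P[255:265,375:395,2]),'key',P[245:262,318:338,2].max())
for n,(u,w) in dict(b1=(277,242),b2=(188,290),w1=(189,236),w2=(232,241),w3=(275,286)).items():
    print(n,P[w-3:w+4,u-3:u+4].reshape(-1,3).mean(0), ray(f,[(u,w)],39)[0])
for nm,m,z in [('blue',(h>100)&(h<125)&(s>130)&roi,42),('yellow',(h>22)&(h<35)&(s>130)&roi,66),('red',((h<8)|(h>172))&(s>120)&roi,22),('white',(s<30)&(v>170)&roi,42)]:
    print(nm)
    for c,st,p in blob(f,m,z,8): print('  ',c,st[2:],p)
for p in rects(f,((h<8)|(h>172))&(s>120)&roi,22,5): print('rect',*p)
m=roi&(s<40)&(v>70)&(v<150); m[:,:355]=0; m[:,455:]=0
for p in rects(f,cv2.morphologyEx(m.astype(np.uint8),cv2.MORPH_CLOSE,np.ones((9,9))),10,800): print('carrier',*p)
save(cv2.resize(f['color'][195:295,300:460],None,fx=5,fy=5,interpolation=cv2.INTER_CUBIC),'crop2.png')
E
```

```text
z desk -0.6210951779146283 carrier 9.142491798331216 key 74.50589984659183
b1 [578.9 116.6  38.1] [578.8 116.5  39. ]
b2 [450.9 360.6  38.8] [450.9 360.5  39. ]
w1 [598.4 359.   38. ] [598.4 358.7  39. ]
w2 [583.1 239.6  38.5] [583.1 239.5  39. ]
w3 [459.8 122.7  38.5] [459.8 122.7  39. ]
blue
   [186.6 288.9] [ 20  21 277] [453.9 363.6  42. ]
yellow
   [324.4 254. ] [11 11 57] [543.4 -11.4  66. ]
red
   [201.9 189.4] [ 38  34 437] [730.3 328.5  22. ]
   [406.7 218.5] [ 5 10 18] [ 640.8 -241.    22. ]
   [402.7 272. ] [ 6  9 18] [ 493.2 -226.    22. ]
white
   [308.1 166.1] [ 5  3 14] [786.7  29.8  42. ]
   [452.7 179.2] [ 18  39 376] [ 746.3 -368.9   42. ]
   [245.3 188.6] [ 12  12 112] [726.6 202.7  42. ]
   [311. 212.] [23  7 83] [659.3  23.3  42. ]
   [188.5 235.7] [ 18  19 230] [599.  359.3  42. ]
   [231.7 241.1] [ 20  18 246] [582.5 239.6  42. ]
   [429.  247.7] [ 23  23 191] [ 557.7 -296.    42. ]
   [251.5 265.5] [16 16 45] [515.8 185.6  42. ]
   [274.8 285.4] [ 20  19 248] [461.4 122.9  42. ]
rect [ 492.9 -226. ] [np.float64(3.689181796196642), np.float64(25.860400805853597)] 152.00169360155306 (402.7000732421875, 272.1000061035156)
rect [ 640.6 -240.9] [np.float64(4.635690609702562), np.float64(26.579083015214724)] 156.68114842669556 (406.67242431640625, 218.56898498535156)
rect [730.  328.4] [np.float64(30.072170437798665), np.float64(121.21874244246679)] 129.88500058223983 (201.99307250976562, 189.58273315429688)
carrier [ 566.9 -234.1] [np.float64(208.17850377309534), np.float64(241.21236245947182)] 84.21532456472802 (403.8934631347656, 245.67213439941406)
```

View pics/crop2.png

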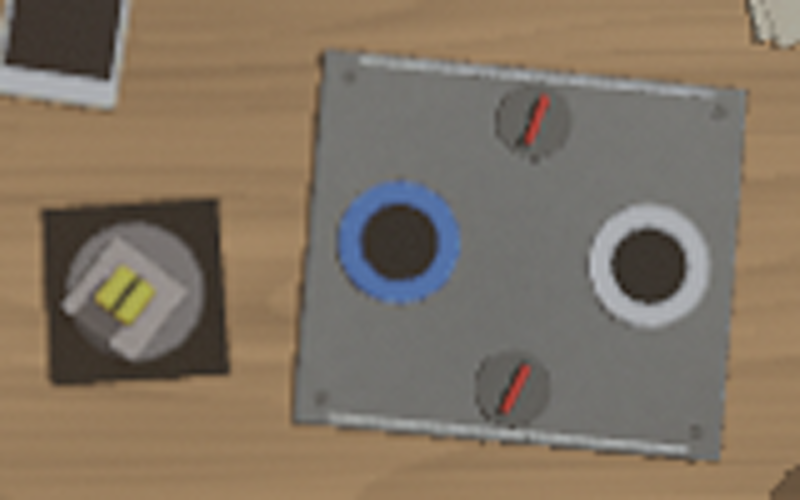

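The crop shows the key's stripe running from lower left to upper right, so the key's x axis is at roughly -45°. Both ribs are about 20° clockwise of the carrier's x axis. Next I go above the key for a close wrist view.

```bash
cat > plan.py <<'E'
import sys
from h import *
from scipy.spatial.transform import Rotation as R
def plan(x,y,z,yaw,n=None,vmax=50,wmax=0.17):
    s=monitor.state(); p=np.array(s['ee_pos']); R0=R.from_euler('xyz',s['ee_rot'],degrees=True)
    R1=R.from_euler('xyz',[180,0,yaw],degrees=True); d=np.array([x,y,z])-p; w=(R0.inv()*R1).as_rotvec()
    k=n or int(max(np.ceil(np.linalg.norm(d)/vmax),np.ceil(np.linalg.norm(w)/wmax),1))
    print('now',p.round(1),s['ee_rot'].round(1),'F',s['force'].round(1),'w',round(s['gripper_width'],1),'t',round(s['time_s'],1),'rows',k)
    print('turn/row',(w/k).round(3))
    for i in range(k):
        r=R0*R.from_rotvec(w*i/k)
        print((r.inv().apply(d/k)/10).round(2).tolist())
if __name__=='__main__': a=list(map(float,sys.argv[1:])); plan(*a[:4],n=int(a[4]) if len(a)>4 else None)
E
python3 plan.py 520 -11 230 133
```

```text
now [188.8 542.7 213.3] [-179.9   -0.   160.8] F [ 1.4 -0.   0.5] w 91.2 t 0.1 rows 13
turn/row [-0.     0.     0.037]
[-3.81, -3.19, -0.12]
[-3.92, -3.04, -0.12]
[-4.03, -2.89, -0.13]
[-4.14, -2.74, -0.13]
[-4.24, -2.58, -0.13]
[-4.33, -2.42, -0.13]
[-4.42, -2.26, -0.13]
[-4.5, -2.09, -0.13]
[-4.58, -1.92, -0.13]
[-4.64, -1.75, -0.13]
[-4.71, -1.58, -0.13]
[-4.76, -1.4, -0.13]
[-4.81, -1.22, -0.13]
```

Emit:
move_arm(increments=[[[1,-3.8,-3.2,-0.12,0,0,0.037],[1,-3.9,-3.0,-0.12,0,0,0.037],[1,-4.0,-2.9,-0.13,0,0,0.037],[1,-4.1,-2.7,-0.13,0,0,0.037],[1,-4.2,-2.6,-0.13,0,0,0.037],[1,-4.3,-2.4,-0.13,0,0,0.037],[1,-4.4,-2.3,-0.13,0,0,0.037],[1,-4.5,-2.1,-0.13,0,0,0.037],[1,-4.6,-1.9,-0.13,0,0,0.037],[1,-4.6,-1.75,-0.13,0,0,0.037],[1,-4.7,-1.6,-0.13,0,0,0.037],[1,-4.8,-1.4,-0.13,0,0,0.037]]])

```text
time_s: 1.65
ee_pos: [498.4, 18.0, 227.5]
ee_rot: [-179.9, 0.1, 134.9]
force: [0.1, 0.4, -0.5]
gripper_width: 91.5
```

```bash
python3 plan.py 520 -11 230 133
```

```text
now [498.4  18.  227.5] [-1.799e+02  1.000e-01  1.349e+02] F [ 0.1  0.4 -0.5] w 91.5 t 1.6 rows 1
turn/row [-0.002  0.001  0.034]
[-3.58, -0.52, -0.25]
```

Emit:
move_arm(increments=[[[1,-3.6,-0.5,-0.25,0,0,0.034],[1,0,0,0,0,0,0]]])

```text
time_s: 1.9
ee_pos: [521.8, -14.9, 229.3]
ee_rot: [-179.8, 0.1, 132.6]
force: [-0.0, 0.6, 0.9]
gripper_width: 91.0
```

```bash
cat > look.py <<'E'
import sys
from m import *
np.set_printoptions(precision=1,suppress=True)
f=grab('wrist'); s=monitor.state(); print(s['ee_pos'],s['ee_rot'],-f['R'].T@f['t'],f['R'][2])
save(f['color'],sys.argv[1]+'.png')
H=hsv(f); h,ss,v=cv2.split(H)
for nm,m,z in [('yellow',(h>22)&(h<35)&(ss>120),69),('red',((h<8)|(h>172))&(ss>120),22)]:
    m=cv2.morphologyEx(m.astype(np.uint8),cv2.MORPH_CLOSE,np.ones((15,15)))
    for p in rects(f,m,z,60): print(nm,*p)
E
python3 look.py wrist3
```

```text
[520.9 -13.9 229.2] [-179.8   -0.   132.7] [473.8  38.3 399.7] [ 0.2 -0.2 -1. ]
yellow [541.5  -9.6] [np.float64(22.675307583184374), np.float64(31.16618312228384)] 141.76635605578926 (342.3499755859375, 232.44998168945312)
```

View pics/wrist3.png

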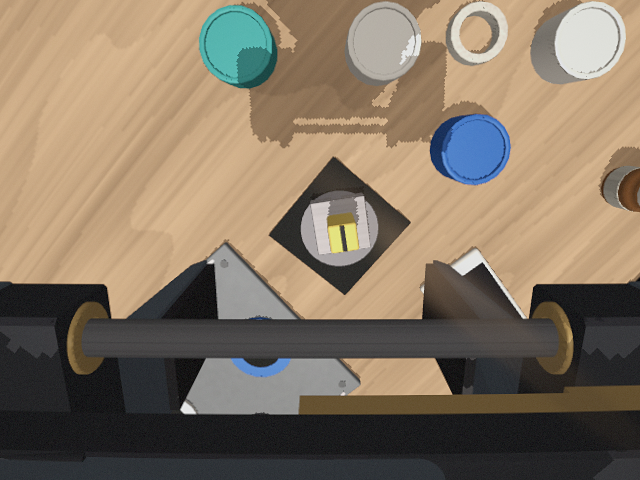

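The wrist view shows the key centred on its mat at (340,228), its handle top at (343,237), nearly aligned with the jaws. I'll measure the handle top precisely.

```bash
cat > key.py <<'E'
from m import *
np.set_printoptions(precision=1,suppress=True)
f=grab('wrist'); P=cloud(f); h,s,v=cv2.split(hsv(f)); H,W=h.shape
roi=np.zeros((H,W),bool); roi[150:270,270:420]=1
y=(h>22)&(h<35)&(s>100)&roi
print('yellow V pct',np.percentile(v[y],[10,30,50,70,90]),'z top',np.nanpercentile(P[...,2][y],[50,80,95]))
top=cv2.morphologyEx((y&(v>170)).astype(np.uint8),cv2.MORPH_CLOSE,np.ones((13,13)))
for p in rects(f,top,69,60): print('top',*p)
st=(v<70)&(cv2.erode(top,np.ones((3,3)))>0)
for p in rects(f,st,69,8): print('stripe',*p)
zt=(P[...,2]>61)&(P[...,2]<80)&roi&~((v<60)&(top==0))
for p in rects(f,zt,69,60): print('bydepth',*p, np.nanmedian(P[...,2][zt]))
foot=roi&(s<40)&(v>140)&(P[...,2]>17)
for p in rects(f,cv2.morphologyEx(foot.astype(np.uint8),cv2.MORPH_CLOSE,np.ones((25,25))),23,60): print('foot',*p)
mat=(v<60); mat[:160]=0; 
save(cv2.resize(f['color'][150:300,260:420],None,fx=4,fy=4,interpolation=cv2.INTER_CUBIC),'key4.png')
E
python3 key.py
```

```text
yellow V pct [134. 224. 227. 228. 229.] z top [68.3 69.1 69.7]
top [544.7 -12.2] [np.float64(22.93172421042013), np.float64(23.352253409724682)] 142.43428972550686 (343.2023010253906, 239.3150177001953)
stripe [545.1 -12.2] [np.float64(2.53977549301557), np.float64(19.88144092713143)] 141.4183908379244 (343.5099792480469, 239.57000732421875)
bydepth [543.8 -11.7] [np.float64(23.599411515725368), np.float64(25.35080379092117)] 141.84636444279818 (342.8000183105469, 238.0999755859375) 68.4801110414601
foot [544.8 -12.4] [np.float64(49.36053720407243), np.float64(49.544959224681286)] 51.300589385841214 (340.571533203125, 226.76596069335938)
```

View pics/key4.png

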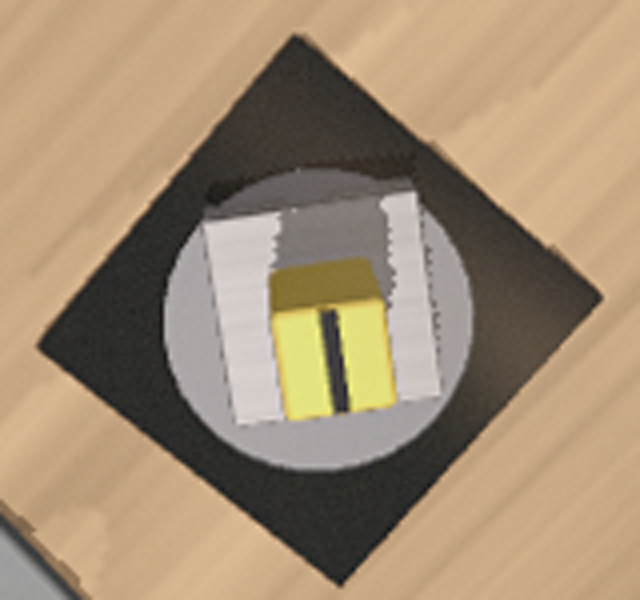

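The key is centred at (544.8, -12.3) with its slot at 141.6°; the handle size and foot (49.5 mm) agree with the description. I'll grasp at yaw 141.6.

```bash
python3 plan.py 544.8 -12.3 110 141.6 5
```

```text
now [520.3 -13.  229.2] [-179.8   -0.   132.8] F [ 0.2  0.5 -0.4] w 91.4 t 2.0 rows 5
turn/row [-0.001 -0.    -0.031]
[-0.32, 0.38, 2.38]
[-0.33, 0.37, 2.38]
[-0.35, 0.35, 2.38]
[-0.36, 0.34, 2.38]
[-0.37, 0.33, 2.38]
```

Emit:
move_arm(increments=[[[0.6,-0.32,0.38,2.4,0,0,-0.031],[0.6,-0.33,0.37,2.4,0,0,-0.031],[0.6,-0.35,0.35,2.4,0,0,-0.031],[0.6,-0.36,0.34,2.4,0,0,-0.031],[0.6,-0.37,0.33,2.4,0,0,-0.031],[0.6,0,0,0,0,0,0],[0.6,0,0,0,0,0,0]]])

```text
time_s: 2.88
ee_pos: [540.4, -3.6, 107.7]
ee_rot: [-179.9, -0.2, 142.6]
force: [0.1, -0.0, 0.7]
gripper_width: 54.9
```

```bash
python3 plan.py 544.8 -12.3 34 141.6 4
```

```text
now [540.4  -3.6 107.7] [-179.9   -0.2  142.6] F [ 0.1 -0.   0.7] w 54.9 t 2.9 rows 4
turn/row [-0.    -0.001  0.004]
[-0.23, -0.1, 1.84]
[-0.23, -0.1, 1.84]
[-0.22, -0.1, 1.84]
[-0.22, -0.1, 1.84]
```

Emit:
move_arm(increments=[[[0.6,-0.9,-0.4,0,0,0,0.016],[0.6,0,0,1.9,0,0,0],[0.6,0,0,1.9,0,0,0],[0.6,0,0,1.5,0,0,0],[0.6,0,0,0,0,0,0]]])

```text
time_s: 3.5
ee_pos: [549.2, -13.9, 58.5]
ee_rot: [179.8, 0.3, 141.5]
force: [-0.4, 0.6, 0.9]
gripper_width: 54.4
```

```bash
python3 plan.py 544.8 -12.3 36 141.6 1
```

```text
now [549.2 -13.9  58.5] [179.8   0.3 141.5] F [-0.4  0.6  0.9] w 54.4 t 3.5 rows 1
turn/row [ 0.004  0.006 -0.002]
[0.46, -0.16, 2.25]
```

Emit:
move_arm(increments=[[[0.6,0.45,-0.15,1.2,0.004,0.006,0],[0.6,0,0,1.0,0,0,0],[0.6,0,0,0,0,0,0]]])

```text
time_s: 3.88
ee_pos: [545.5, -12.4, 36.2]
ee_rot: [179.9, 0.1, 141.5]
force: [-0.4, -0.4, 0.3]
gripper_width: 54.8
```

```bash
python3 plan.py 544.8 -12.3 36 141.6 1
```

```text
now [545.5 -12.4  36.2] [1.799e+02 1.000e-01 1.415e+02] F [-0.4 -0.4  0.3] w 54.8 t 3.9 rows 1
turn/row [ 0.001  0.002 -0.002]
[0.06, -0.03, 0.02]
```

Close with 40 N and lift. I'll take the far screw first.

Emit:
move_arm(increments=[[[0,0,0,0,0,0,0],[0,0,0,0,0,0,0],[0,0,0,0,0,0,0],[0,0,0,0,0,0,0],[0,0,0,-2,0,0,0],[0,0,0,-3,0,0,0],[0,0,0,-3,0,0,0],[0,0,0,0,0,0,0]]], force=40)

```text
time_s: 4.88
ee_pos: [544.5, -12.3, 117.3]
ee_rot: [-180.0, -0.0, 141.5]
force: [-0.5, -0.9, -2.2]
gripper_width: 23.7
```

```bash
python3 plan.py 600 -215 120 157
```

```text
now [544.5 -12.3 117.3] [-180.    -0.   141.5] F [-0.5 -0.9 -2.2] w 23.7 t 4.9 rows 5
turn/row [-0.    -0.    -0.054]
[-3.39, -2.48, -0.05]
[-3.25, -2.66, -0.05]
[-3.11, -2.83, -0.05]
[-2.95, -3.0, -0.05]
[-2.78, -3.15, -0.05]
```

```bash
python3 plan.py 680 -256 140 157 8
```

```text
now [544.5 -12.3 117.3] [-180.    -0.   141.5] F [-0.5 -0.9 -2.2] w 23.7 t 4.9 rows 8
turn/row [-0.    -0.    -0.034]
[-3.22, -1.33, -0.28]
[-3.18, -1.44, -0.28]
[-3.13, -1.54, -0.28]
[-3.07, -1.65, -0.28]
[-3.01, -1.75, -0.28]
[-2.95, -1.85, -0.28]
[-2.89, -1.95, -0.28]
[-2.82, -2.05, -0.28]
```

Emit:
move_arm(increments=[[[0,-3.2,-1.35,-0.3,0,0,-0.034],[0,-3.2,-1.45,-0.3,0,0,-0.034],[0,-3.1,-1.55,-0.3,0,0,-0.034],[0,-3.1,-1.65,-0.3,0,0,-0.034],[0,-3.0,-1.75,-0.3,0,0,-0.034],[0,-2.95,-1.85,-0.3,0,0,-0.034],[0,-2.9,-1.95,-0.3,0,0,-0.034],[0,-2.8,-2.05,-0.3,0,0,-0.034],[0,0,0,0,0,0,0],[0,0,0,0,0,0,0]]])

```text
time_s: 6.12
ee_pos: [675.5, -259.8, 117.4]
ee_rot: [-179.9, -1.8, 157.6]
force: [0.4, -1.2, -1.7]
gripper_width: 23.9
```

```bash
python3 look.py wrist5
```

```text
[ 675.4 -259.8  117.4] [-179.9   -1.8  157.6] [ 614.8 -234.2  290. ] [ 0.2 -0.1 -1. ]
yellow [ 689.  -265.5] [np.float64(32.71495381339419), np.float64(35.991423419149996)] 67.65139247344328 (319.5, 291.5)
red [ 641.6 -242.7] [np.float64(4.465182713612553), np.float64(27.713167822238507)] 157.85096808185574 (324.4999694824219, 189.49998474121094)
```

View pics/wrist5.png

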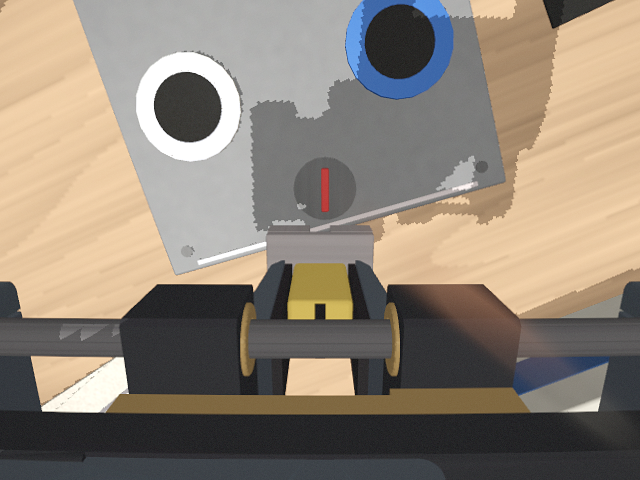

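The wrist view shows the far rib at (325,190), along 157.9°, with its centre at (641.6, -242.7). The key hangs at (320,245), upright in the jaws. I align above the rib.

```bash
python3 plan.py 641.6 -242.7 75 157.8 3
```

```text
now [ 675.4 -259.8  117.4] [-179.9   -1.8  157.6] F [ 0.2 -0.4 -2.2] w 23.8 t 6.2 rows 3
turn/row [-0.001 -0.011 -0.001]
[1.21, 0.1, 1.45]
[1.23, 0.1, 1.44]
[1.24, 0.1, 1.43]
```

Emit:
move_arm(increments=[[[0,1.2,0.1,1.2,0,-0.011,0],[0,1.2,0.1,1.2,0,-0.011,0],[0,1.2,0.1,1.2,0,-0.011,0],[0,0,0,0,0,0,0],[0,0,0,0,0,0,0]]])

```text
time_s: 6.8
ee_pos: [640.2, -238.0, 80.5]
ee_rot: [-179.9, -0.0, 157.9]
force: [0.2, 0.1, -1.4]
gripper_width: 24.0
```

```bash
python3 plan.py 641.6 -242.7 70 157.8 1
```

```text
now [ 640.2 -238.    80.5] [-179.9   -0.   157.9] F [ 0.2  0.1 -1.4] w 24.0 t 6.8 rows 1
turn/row [-0.002 -0.001  0.001]
[-0.31, -0.38, 1.05]
```

Emit:
move_arm(increments=[[[0,-0.31,-0.38,1.0,0,0,0],[0,0,0,0,0,0,0],[0,0,0,0,0,0,0]]])

```text
time_s: 7.18
ee_pos: [643.3, -243.7, 70.6]
ee_rot: [-179.9, 0.1, 157.9]
force: [0.2, 0.1, -2.3]
gripper_width: 23.7
```

```bash
python3 plan.py 641.6 -242.7 60 157.8 1
```

```text
now [ 643.3 -243.7   70.6] [-1.799e+02  1.000e-01  1.579e+02] F [ 0.2  0.1 -2.3] w 23.7 t 7.2 rows 1
turn/row [-0.002  0.002  0.001]
[0.2, 0.03, 1.06]
```

Emit:
move_arm(increments=[[[0,0.2,0.02,1.0,0,0,0],[0,0,0,0.4,0,0,0],[0,0,0,0.4,0,0,0],[0,0,0,0.3,0,0,0],[0,0,0,0,0,0,0]]])

```text
time_s: 7.8
ee_pos: [641.3, -242.8, 47.7]
ee_rot: [-179.9, 0.1, 157.9]
force: [-0.1, 0.5, -1.8]
gripper_width: 23.6
```

The slot is over the rib: z is below rib-top contact and there is no force. I'll settle 2 mm more and turn clockwise (+z of the tool).

Emit:
move_arm(increments=[[[0,0,0,0.2,0,0,0],[0,0,0,0,0,0,0.12],[0,0,0,0,0,0,0.12],[0,0,0,0,0,0,0.12],[0,0,0,0,0,0,0.12],[0,0,0,0,0,0,0]]], force=50)

```text
time_s: 8.55
ee_pos: [642.0, -242.5, 46.3]
ee_rot: [180.0, 0.2, 129.6]
force: [0.2, 1.0, -2.3]
gripper_width: 23.9
```

```bash
python3 plan.py 641.6 -242.7 45.5 80 10
```

```text
now [ 642.  -242.5   46.3] [180.    0.2 129.6] F [ 0.2  1.  -2.3] w 23.9 t 8.6 rows 10
turn/row [0.    0.    0.087]
[0.0, -0.0, 0.01]
[0.0, -0.0, 0.01]
[0.0, -0.0, 0.01]
[-0.0, -0.0, 0.01]
[-0.0, -0.0, 0.01]
[-0.0, -0.0, 0.01]
[-0.0, -0.0, 0.01]
[-0.0, -0.0, 0.01]
[-0.0, -0.0, 0.01]
[-0.0, -0.0, 0.01]
```

Emit:
move_arm(increments=[[[0,0,0,0,0,0,0.12],[0,0,0,0,0,0,0.12],[0,0,0,0,0,0,0.12],[0,0,0,0,0,0,0.12],[0,0,0,0,0,0,0.12],[0,0,0,0,0,0,0.1],[0,0,0,0,0,0,0]]])

```text
time_s: 9.43
ee_pos: [642.1, -242.5, 46.3]
ee_rot: [179.9, 0.1, 89.1]
force: [0.6, 0.1, -1.7]
gripper_width: 23.5
```

```bash
python3 -c "
from h import *;s=monitor.state();print(s['torque'],s['effort'])"
```

```text
[-0.10070827  0.06227505  0.00359053] [-9.81961784e-03 -5.50687480e+01 -2.11188895e+01  5.20797225e-02
  3.11229983e-02  2.00807448e-01]
```

Emit:
move_arm(increments=[[[0,0,0,0,0,0,0.08],[0,0,0,0,0,0,0.06],[0,0,0,0,0,0,0.05],[0,0,0,0,0,0,0]]])

```text
time_s: 9.93
ee_pos: [642.1, -242.6, 46.3]
ee_rot: [179.8, 0.1, 78.6]
force: [-0.7, -0.2, -2.3]
gripper_width: 23.3
```

```bash
python3 -c "
from h import *;s=monitor.state();print(s['torque'],s['effort'],s['ee_rot'])"
```

```text
[-0.08912333  0.07366457 -0.01947706] [-3.08218366e-02 -5.51249170e+01 -2.11400628e+01  6.07569655e-02
  2.72032904e-02  1.23338951e-01] [1.79820819e+02 1.24755351e-01 7.86492611e+01]
```

Emit:
move_arm(increments=[[[0,0,0,0,0,0,0.05],[0,0,0,0,0,0,0.03],[0,0,0,0,0,0,0]]])

```text
time_s: 10.3
ee_pos: [642.1, -242.6, 46.3]
ee_rot: [179.8, 0.1, 74.3]
force: [0.2, 0.1, -2.7]
gripper_width: 23.7
```

```bash
python3 -c "
from h import *;s=monitor.state();print(s['torque'],s['effort'],s['ee_rot'])"
```

```text
[-0.06283518  0.05946189  0.04768488] [-4.47195664e-02 -5.51523900e+01 -2.11440986e+01  6.78469380e-02
  2.91389110e-02  9.05495184e-02] [1.79807052e+02 1.14324964e-01 7.42810800e+01]
```

Emit:
move_arm(increments=[[[0,0,0,0,0,0,-0.06],[0,0,0,-1.5,0,0,0],[0,0,0,-3,0,0,0],[0,-3,0,-3,0,0,0],[0,-2,0,0,0,0,0],[0,0,0,0,0,0,0],[0,0,0,0,0,0,0]]])

```text
time_s: 11.18
ee_pos: [631.1, -291.4, 125.1]
ee_rot: [179.8, 0.1, 77.8]
force: [-0.2, 0.8, -1.4]
gripper_width: 23.4
```

```bash
python3 look.py wrist6; python3 plan.py 535 -242 140 153 9
```

```text
[ 630.9 -291.3  124.8] [179.9   0.1  77.9] [ 645.8 -221.2  295.6] [-0.1 -0.2 -1. ]
yellow [ 626.9 -310.6] [np.float64(34.44263208812281), np.float64(37.28404247732925)] 167.75635259627148 (319.5, 291.5)
red [ 495.3 -226.4] [np.float64(7.178991057951615), np.float64(30.814257501244867)] 151.2798425761475 (99.83018493652344, 188.5943145751953)
red [ 642.  -242.5] [np.float64(4.8670329287053), np.float64(27.984630107678992)] 85.7793797923142 (319.8255615234375, 164.38743591308594)
now [ 630.9 -291.3  124.8] [1.799e+02 1.000e-01 7.790e+01] F [-0.4  0.5 -2.1] w 23.8 t 11.2 rows 9
turn/row [ 0.     0.    -0.146]
[0.31, -1.16, -0.17]
[0.48, -1.1, -0.17]
[0.63, -1.02, -0.17]
[0.77, -0.92, -0.17]
[0.9, -0.79, -0.17]
[1.0, -0.66, -0.17]
[1.09, -0.5, -0.17]
[1.15, -0.34, -0.17]
[1.19, -0.17, -0.17]
```

The far screw now reads 85.8°, about 1.54 rad, so it is home. On to the near screw.

Emit:
move_arm(increments=[[[0,0.3,-1.2,-0.2,0,0,-0.146],[0,0.5,-1.1,-0.2,0,0,-0.146],[0,0.6,-1.0,-0.2,0,0,-0.146],[0,0.8,-0.9,-0.2,0,0,-0.146],[0,0.9,-0.8,-0.2,0,0,-0.146],[0,1.0,-0.65,-0.2,0,0,-0.146],[0,1.1,-0.5,-0.2,0,0,-0.146],[0,1.15,-0.35,-0.2,0,0,-0.146],[0,1.2,-0.2,-0.2,0,0,-0.146],[0,0,0,0,0,0,0],[0,0,0,0,0,0,0]]])

```text
time_s: 12.6
ee_pos: [527.7, -230.9, 132.4]
ee_rot: [179.8, -1.1, 155.9]
force: [0.9, -0.4, -2.1]
gripper_width: 23.8
```

```bash
python3 look.py wrist7;  python3 plan.py 494 -226 85 152 3
```

```text
[ 527.7 -231.   132.3] [179.8  -1.2 155.9] [ 465.5 -203.7  304.2] [ 0.2 -0.1 -1. ]
yellow [ 546.9 -239.4] [np.float64(35.15615331609057), np.float64(38.4443875396589)] 65.83757635509379 (319.5, 291.5)
red [ 492.5 -226.4] [np.float64(4.9851381732368045), np.float64(27.54329332041251)] 151.21573574315008 (304.0025634765625, 190.96446228027344)
now [ 527.7 -231.   132.3] [179.8  -1.2 155.9] F [-0.5  0.  -1.4] w 23.4 t 12.7 rows 3
turn/row [ 0.001 -0.007  0.023]
[1.06, -0.31, 1.6]
[1.06, -0.34, 1.59]
[1.07, -0.36, 1.58]
```

Emit:
move_arm(increments=[[[0,1.1,-0.3,1.5,0,-0.007,0.026],[0,1.1,-0.35,1.5,0,-0.007,0.026],[0,1.1,-0.35,1.5,0,-0.007,0.026],[0,0,0,0,0,0,0],[0,0,0,0,0,0,0]]])

```text
time_s: 13.28
ee_pos: [495.9, -226.1, 86.4]
ee_rot: [179.8, 0.2, 151.1]
force: [-0.3, 0.1, -2.0]
gripper_width: 23.7
```

```bash
python3 plan.py 492.6 -226.3 70 151.3 1
```

```text
now [ 495.9 -226.1   86.4] [179.8   0.2 151.1] F [-0.3  0.1 -2. ] w 23.7 t 13.3 rows 1
turn/row [ 0.004  0.004 -0.004]
[0.29, -0.18, 1.64]
```

Emit:
move_arm(increments=[[[0,0.3,-0.18,1.6,0.004,0.004,-0.004],[0,0,0,0,0,0,0],[0,0,0,0,0,0,0]]])

```text
time_s: 13.65
ee_pos: [494.2, -226.9, 70.0]
ee_rot: [-180.0, 0.1, 151.3]
force: [1.2, 0.0, -1.8]
gripper_width: 23.7
```

```bash
python3 plan.py 492.6 -226.3 58 151.3 1
```

```text
now [ 494.2 -226.9   70. ] [-1.800e+02  1.000e-01  1.513e+02] F [ 1.2  0.  -1.8] w 23.7 t 13.7 rows 1
turn/row [-0.     0.002  0.   ]
[0.17, -0.03, 1.2]
```

Emit:
move_arm(increments=[[[0,0.15,-0.03,1.1,0,0,0],[0,0,0,0.4,0,0,0],[0,0,0,0.4,0,0,0],[0,0,0,0.4,0,0,0],[0,0,0,0,0,0,0]]])

```text
time_s: 14.28
ee_pos: [493.2, -226.6, 45.9]
ee_rot: [-180.0, 0.2, 151.3]
force: [0.2, -1.0, 0.6]
gripper_width: 23.9
```

Seated. I'll turn it.

Emit:
move_arm(increments=[[[0,0,0,0,0,0,0.12],[0,0,0,0,0,0,0.12],[0,0,0,0,0,0,0.12],[0,0,0,0,0,0,0.12],[0,0,0,0,0,0,0.12],[0,0,0,0,0,0,0.12],[0,0,0,0,0,0,0.12],[0,0,0,0,0,0,0.12],[0,0,0,0,0,0,0.12],[0,0,0,0,0,0,0.12],[0,0,0,0,0,0,0]]])

```text
time_s: 15.65
ee_pos: [492.9, -226.9, 45.9]
ee_rot: [179.8, 0.2, 80.5]
force: [-0.2, 0.5, -2.4]
gripper_width: 23.8
```

Emit:
move_arm(increments=[[[0,0,0,0,0,0,0.06],[0,0,0,0,0,0,0.05],[0,0,0,0,0,0,0],[0,0,0,0,0,0,0]]])

```text
time_s: 16.15
ee_pos: [492.9, -226.9, 45.9]
ee_rot: [179.8, 0.1, 74.5]
force: [0.2, 0.3, -1.1]
gripper_width: 24.1
```

```bash
python3 -c "
from h import *;s=monitor.state();print(s['torque'],s['effort'][5],s['ee_rot'],s['ee_pos'])"
```

```text
[-0.04383577  0.10196696 -0.00050463] 0.01861940952949226 [1.79796317e+02 1.36945008e-01 7.44771676e+01] [ 492.86597875 -226.88276671   45.90717393]
```

Emit:
move_arm(increments=[[[0,0,0,0,0,0,-0.06],[0,0,0,-1.5,0,0,0],[0,0,0,-3,0,0,0],[0,-3,0,-3,0,0,0],[0,-2,0,0,0,0,0],[0,0,0,0,0,0,0],[0,0,0,0,0,0,0]]])

```text
time_s: 17.02
ee_pos: [481.5, -275.9, 124.1]
ee_rot: [179.9, 0.1, 78.0]
force: [-0.3, 0.6, -2.0]
gripper_width: 23.7
```

```bash
python3 look.py wrist8; python3 plan.py 548 -80 130 100 5
```

```text
[ 481.4 -275.7  123.8] [179.9   0.1  78. ] [ 496.1 -205.6  294.4] [-0.1 -0.3 -1. ]
yellow [ 477.4 -294.7] [np.float64(34.27893792154092), np.float64(37.100666691563696)] 167.94881483423424 (319.5, 291.5)
red [ 492.8 -226.4] [np.float64(4.843420861685275), np.float64(27.91520425943465)] 85.33969466542716 (320.60772705078125, 163.36154174804688)
red [ 639.1 -241.9] [np.float64(8.522942520302243), np.float64(27.474495505937103)] 85.64078304340403 (546.4999389648438, 140.5)
now [ 481.4 -275.7  123.8] [1.799e+02 1.000e-01 7.800e+01] F [-0.4 -0.4 -2.1] w 23.9 t 17.1 rows 5
turn/row [ 0.     0.    -0.077]
[4.11, 0.49, -0.13]
[4.06, 0.81, -0.13]
[3.98, 1.11, -0.13]
[3.89, 1.42, -0.12]
[3.77, 1.71, -0.12]
```

View pics/wrist8.png

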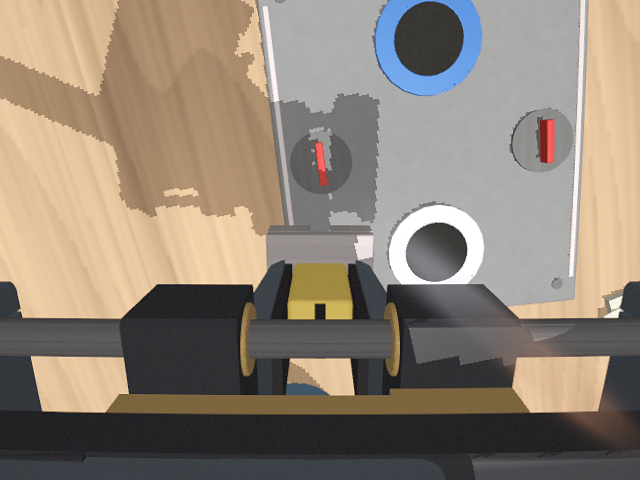

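Both ribs (321,163) and (546,140) now lie across the carrier, at about 85.5°, so both screws are home. The key is still square in the jaws. I take it back to the mat.

```bash
python3 plan.py 544.8 -12.3 120 100 7
```

```text
now [ 481.4 -275.7  123.8] [1.799e+02 1.000e-01 7.800e+01] F [-0.4 -0.4 -2.1] w 23.9 t 17.1 rows 7
turn/row [ 0.     0.    -0.055]
[3.87, 0.11, 0.05]
[3.86, 0.32, 0.05]
[3.83, 0.53, 0.05]
[3.8, 0.74, 0.05]
[3.75, 0.94, 0.05]
[3.7, 1.15, 0.05]
[3.63, 1.35, 0.05]
```

Emit:
move_arm(increments=[[[0,3.9,0.1,0,0,0,-0.055],[0,3.9,0.3,0,0,0,-0.055],[0,3.8,0.5,0,0,0,-0.055],[0,3.8,0.7,0,0,0,-0.055],[0,3.7,0.9,0,0,0,-0.055],[0,3.7,1.1,0,0,0,-0.055],[0,3.6,1.3,0,0,0,-0.055],[0,0,0,0,0,0,0],[0,0,0,0,0,0,0]]])

```text
time_s: 18.2
ee_pos: [537.4, 2.3, 115.1]
ee_rot: [-179.2, -0.4, 101.1]
force: [-0.6, -0.4, -2.0]
gripper_width: 24.1
```

```bash
python3 plan.py 544.8 -12.3 80 100 2;
```

```text
now [537.4   2.3 115.1] [-179.2   -0.4  101.1] F [-0.6 -0.4 -2. ] w 24.1 t 18.2 rows 2
turn/row [-0.007 -0.003  0.009]
[-0.8, 0.25, 1.75]
[-0.79, 0.24, 1.75]
```

Emit:
move_arm(increments=[[[0,-0.8,0.25,1.7,-0.007,-0.003,0.009],[0,-0.8,0.25,1.7,-0.007,-0.003,0.009],[0,0,0,0,0,0,0],[0,0,0,0,0,0,0]]])

```text
time_s: 18.7
ee_pos: [543.8, -15.0, 79.9]
ee_rot: [-179.9, -0.0, 99.8]
force: [0.6, 0.2, -2.2]
gripper_width: 23.7
```

```bash
python3 plan.py 544.8 -12.3 42 100 2;
```

```text
now [543.8 -15.   79.9] [-179.9   -0.    99.8] F [ 0.6  0.2 -2.2] w 23.7 t 18.7 rows 2
turn/row [-0.001 -0.    -0.002]
[0.12, 0.08, 1.89]
[0.12, 0.07, 1.89]
```

Emit:
move_arm(increments=[[[0,0.12,0.08,1.9,0,0,0],[0,0.12,0.08,1.8,0,0,0],[0,0,0,0.3,0,0,0],[0,0,0,0.3,0,0,0],[0,0,0,0,0,0,0],[0,0,0,0,0,0,0]]])

```text
time_s: 19.45
ee_pos: [547.7, -12.8, 40.6]
ee_rot: [179.7, 0.1, 99.7]
force: [-0.3, 0.6, -1.2]
gripper_width: 23.7
```

Emit:
move_arm(increments=[[[0,0,0,0.3,0,0,0],[0,0,0,0.15,0,0,0],[0,0,0,0,0,0,0]]])

```text
time_s: 19.82
ee_pos: [548.0, -12.8, 37.0]
ee_rot: [179.6, 0.1, 99.7]
force: [0.2, 0.2, -0.8]
gripper_width: 24.2
```

Emit:
move_arm(increments=[[[0,0,0,0.1,0,0,0],[0.6,0,0,0,0,0,0],[0.6,0,0,0,0,0,0],[0.6,0,0,0,0,0,0],[0.6,0,0,0,0,0,0],[0.6,0,0,-2,0,0,0],[1,0,0,-4,0,0,0],[1,0,0,-5,0,0,0],[1,0,0,-3,0,0,0],[1,0,0,0,0,0,0],[1,0,0,0,0,0,0]]])

```text
time_s: 21.2
ee_pos: [546.5, -12.8, 178.7]
ee_rot: [179.7, 0.0, 99.7]
force: [-0.4, -0.3, 0.3]
gripper_width: 90.9
```

```bash
cat > pots.py <<'E'
import sys
from m import *
np.set_printoptions(precision=1,suppress=True)
# circles: top-rim plane z; edge points -> world -> min enclosing circle
def circ(f,m,z,amin=150):
    for c in cv2.findContours(m.astype(np.uint8),cv2.RETR_EXTERNAL,cv2.CHAIN_APPROX_NONE)[0]:
        if cv2.contourArea(c)<amin: continue
        W=ray(f,c.reshape(-1,2),z)[:,:2].astype(np.float32); (x,y),r=cv2.minEnclosingCircle(W)
        yield (x,y),r,c.reshape(-1,2).mean(0)
def depthtops(f,lo,hi,z,amin=60):
    P=cloud(f); X,Y,Z=P[...,0],P[...,1],P[...,2]
    m=(Z>lo)&(Z<hi)&(X>380)&(X<760)&(Y>-420)&(Y<460)
    m=cv2.morphologyEx(m.astype(np.uint8),cv2.MORPH_OPEN,np.ones((3,3)))
    h=hsv(f)
    for (x,y),r,c in circ(f,m,z,amin):
        u,v=map(int,c); print((round(x,1),round(y,1)),'r',round(r,1),'px',c,'hsv',np.median(h[v-3:v+4,u-3:u+4].reshape(-1,3),0),'z',np.nanmedian(Z[v-3:v+4,u-3:u+4]))
if __name__=='__main__':
    f=grab(sys.argv[1]); print(monitor.state()['ee_pos'])
    depthtops(f,float(sys.argv[2]),float(sys.argv[3]),float(sys.argv[4]))
    if len(sys.argv)>5: save(f['color'],sys.argv[5])
E
python3 pots.py top 33 48 42 top9.png; python3 pots.py wrist 33 48 42 wrist9.png
```

```text
[546.6 -12.8 178.6]
(396.1, 37.0) r 19.9 px [306.6 309.4] hsv [ 87. 127. 141.] z 38.60352244827122
(452.5, 363.0) r 30.7 px [186.9 289. ] hsv [111. 133. 153.] z 37.978365143060884
(464.4, 124.6) r 29.9 px [274.  284.4] hsv [ 21.  28. 139.] z 38.25179956442421
(585.1, 238.2) r 30.5 px [232.7 240.9] hsv [ 75.   3. 180.] z 38.43290836236753
(581.6, 116.7) r 30.0 px [277.  240.6] hsv [110. 132. 161.] z 38.711171012276075
(595.2, 451.9) r 27.0 px [157.2 237. ] hsv [173.  82. 175.] z 38.496762050527394
(600.2, 360.0) r 29.4 px [188.2 235.2] hsv [ 45.   4. 179.] z 38.22521587937425
(719.2, 451.6) r 28.7 px [158.5 192.7] hsv [ 12. 134. 106.] z 38.35625571434196
(725.0, 325.9) r 57.3 px [201.2 190.3] hsv [  2. 177. 170.] z 39.7243175109347
[546.4 -12.8 178.3]
(382.7, 41.5) r 29.2 px [120.1 118.9] hsv [ 88. 135. 187.] z 38.84215268483965
(580.5, 115.4) r 30.2 px [397.9  56.9] hsv [107. 147. 214.] z 38.48382857724809
(720.3, 179.6) r 9.0 px [615.3   1.9] hsv [nan nan nan] z nan
(464.1, 121.9) r 30.4 px [233.5  25.6] hsv [ 19.  20. 191.] z 38.85710203473451
  return _methods._mean(a, axis=axis, dtype=dtype,
  ret = um.true_divide(
  return np.nanmean(a, axis, out=out, keepdims=keepdims)
```

View pics/top9.png

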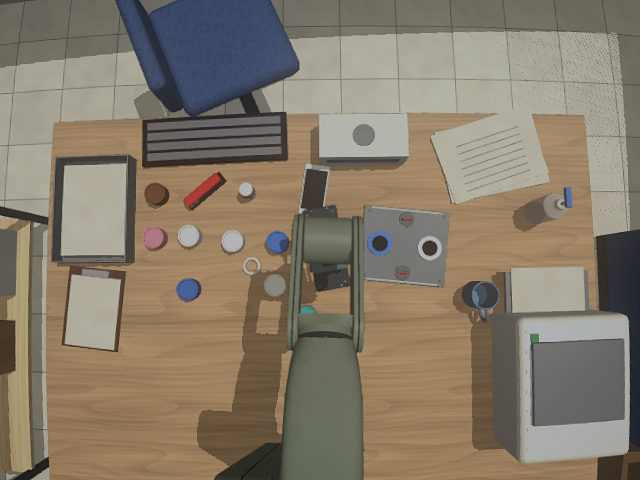

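The top view shows the carrier clear and both ribs turned; all the pots are where they were. The key itself is hidden by the arm. Pots: b1 (581,116), b2 (452,363), w1 (600,360), w2 (585,238), w3 (464,123), with heights and radii as expected. I use a constant yaw of 100.

```bash
python3 plan.py 581 116 90 100 4; python3 - <<'E'
from m import *
np.set_printoptions(precision=1,suppress=True)
f=grab('top'); h,s,v=cv2.split(hsv(f)); m=np.zeros(h.shape,bool); m[225:268,362:450]=1
from pots import circ
for nm,k in [('blue',m&(h>100)&(h<125)&(s>110)),('white',m&(s<25)&(v>150))]:
    for p in circ(f,k,14,60): print(nm,p)
E
```

```text
now [546.4 -12.8 178.3] [179.8   0.   99.7] F [ 0.4 -0.2  0.5] w 91.2 t 21.3 rows 4
turn/row [ 0.001  0.    -0.001]
[3.03, 1.39, 2.21]
[3.03, 1.39, 2.21]
[3.03, 1.4, 2.21]
[3.02, 1.4, 2.21]
blue ((574.2976684570312, -164.6615447998047), 32.87639617919922, array([379.4, 243. ]))
white ((559.8150634765625, -304.0477294921875), 33.658145904541016, array([429.4, 247.6]))
```

Pads: blue (574.6, -164.8), white (559.8, -304.0). The top view and the screw geometry agree to 0.6 mm.

Emit:
move_arm(increments=[[[1,3.0,1.4,0.8,0,0,0],[1,3.0,1.4,2.0,0,0,0],[1,3.0,1.4,2.5,0,0,0],[1,3.0,1.4,2.5,0,0,0],[1,0,0,0,0,0,0],[1,0,0,0,0,0,0]]])

```text
time_s: 22.1
ee_pos: [580.1, 116.9, 92.0]
ee_rot: [-179.6, 0.1, 99.6]
force: [-0.4, 0.0, -0.7]
gripper_width: 91.5
```

```bash
python3 plan.py 581 116 12 100 4
```

```text
now [580.1 116.9  92. ] [-1.796e+02  1.000e-01  9.960e+01] F [-0.4  0.  -0.7] w 91.5 t 22.1 rows 4
turn/row [-0.002  0.    -0.002]
[-0.02, 0.03, 2.0]
[-0.02, 0.03, 2.0]
[-0.03, 0.02, 2.0]
[-0.03, 0.02, 2.0]
```

Emit:
move_arm(increments=[[[1,0,0,2.0,-0.003,0,0],[1,0,0,2.0,0,0,0],[1,0,0,2.0,0,0,0],[1,0,0,1.7,0,0,0],[1,0,0,0,0,0,0],[0,0,0,0,0,0,0],[0,0,0,0,0,0,0],[0,0,0,0,0,0,0],[0,0,0,0,0,0,0]]], force=20)

```text
time_s: 23.22
ee_pos: [583.4, 110.8, 20.4]
ee_rot: [179.6, 0.2, 99.2]
force: [0.1, 0.5, -0.8]
gripper_width: 60.3
```

```bash
python3 plan.py 574.6 -164.8 110 100 8
```

```text
now [583.4 110.8  20.4] [179.6   0.2  99.2] F [ 0.1  0.5 -0.8] w 60.3 t 23.2 rows 8
turn/row [ 0.001  0.    -0.002]
[-3.39, -0.65, -1.12]
[-3.38, -0.66, -1.12]
[-3.38, -0.67, -1.12]
[-3.38, -0.67, -1.12]
[-3.38, -0.68, -1.12]
[-3.38, -0.69, -1.12]
[-3.38, -0.69, -1.12]
[-3.37, -0.7, -1.12]
```

The drift during descent left the grip 5 mm off and too high, so I reopen, recentre and regrip.

Emit:
move_arm(increments=[[[1,0,0,0,0,0,0],[1,0,0,0,0,0,0],[1,0.55,-0.3,0.4,0.006,0,0],[1,0,0,0.4,0,0,0],[1,0,0,0,0,0,0],[1,0,0,0,0,0,0]]])

```text
time_s: 23.98
ee_pos: [579.2, 116.4, 11.6]
ee_rot: [179.9, 0.2, 99.2]
force: [-0.7, 0.5, -0.3]
gripper_width: 91.2
```

```bash
python3 plan.py 581 116 12 100 1; python3 pots.py wrist 33 48 42 2>/dev/null
```

```text
now [579.2 116.4  11.6] [179.9   0.2  99.2] F [-0.7  0.5 -0.3] w 91.2 t 24.0 rows 1
turn/row [ 0.001  0.003 -0.013]
[-0.07, 0.17, -0.04]
[579.1 116.3  11.6]
(584.3, 104.1) r 26.2 px [328.6 372.2] hsv [107. 135. 227.] z 38.67871806065517
(626.3, 109.6) r 3.1 px [440.3 363. ] hsv [90. 34. 27.] z 43.16424044181388
(535.7, 94.5) r 3.3 px [198.2 364.1] hsv [75. 26. 25.] z 44.14725966786137
(625.7, 136.3) r 9.1 px [452.3 295.4] hsv [ 7. 65. 82.] z 46.742984708869585
(529.2, 120.7) r 9.2 px [188.4 295.1] hsv [120.  20.  29.] z 46.51240546193295
(581.3, 121.9) r 28.7 px [327.9 292.3] hsv [109. 173. 152.] z 38.673714505076845
(476.5, 134.9) r 24.3 px [ 44.6 237.7] hsv [ 20.  18. 199.] z 38.72962320619003
(586.2, 229.3) r 28.0 px [398.7  26.6] hsv [ 75.   1. 245.] z 38.60136033992186
```

Emit:
move_arm(increments=[[[0,0,0,0,0,0,0],[0,0,0,0,0,0,0],[0,0,0,0,0,0,0],[0,0,0,0,0,0,0],[0,0,0,-3,0,0,0],[0,0,0,-4,0,0,0],[0,0,0,-4,0,0,0],[0,0,0,0,0,0,0]]], force=25)

```text
time_s: 25.02
ee_pos: [578.5, 116.3, 123.8]
ee_rot: [-179.9, 0.2, 99.2]
force: [0.5, 0.2, -1.3]
gripper_width: 60.2
```

```bash
python3 plan.py 574.6 -164.8 115 100 7
```

```text
now [578.5 116.3 123.8] [-179.9    0.2   99.2] F [ 0.5  0.2 -1.3] w 60.2 t 25.0 rows 7
turn/row [-0.     0.    -0.002]
[-3.96, -0.7, 0.14]
[-3.95, -0.71, 0.14]
[-3.95, -0.71, 0.13]
[-3.95, -0.72, 0.13]
[-3.95, -0.73, 0.13]
[-3.95, -0.74, 0.13]
[-3.95, -0.74, 0.13]
```

Emit:
move_arm(increments=[[[0,-4,-0.7,0,0,0,0],[0,-4,-0.7,0,0,0,0],[0,-4,-0.7,0,0,0,0],[0,-4,-0.7,0,0,0,0],[0,-4,-0.7,0,0,0,0],[0,-4,-0.7,0,0,0,0],[0,-4,-0.7,0,0,0,0],[0,0,0,0,0,0,0],[0,0,0,0,0,0,0]]])

```text
time_s: 26.15
ee_pos: [568.0, -174.5, 112.2]
ee_rot: [-178.8, -0.3, 99.3]
force: [0.9, 0.3, -0.9]
gripper_width: 60.2
```

```bash
python3 plan.py 574.6 -164.8 45 100 2
```

```text
now [ 568.  -174.5  112.2] [-178.8   -0.3   99.3] F [ 0.9  0.3 -0.9] w 60.2 t 26.1 rows 2
turn/row [-0.01  -0.002 -0.006]
[0.41, 0.47, 3.35]
[0.41, 0.44, 3.36]
```

Emit:
move_arm(increments=[[[0,0.45,0.45,1,-0.01,-0.002,-0.006],[0,0.35,0.4,2,-0.01,-0.002,-0.006],[0,0,0,2,0,0,0],[0,0,0,1,0,0,0],[0,0,0,0,0,0,0],[0,0,0,0,0,0,0]]])

```text
time_s: 26.9
ee_pos: [574.7, -157.9, 48.0]
ee_rot: [-180.0, -0.2, 100.5]
force: [0.1, -0.6, -0.3]
gripper_width: 60.4
```

```bash
python3 plan.py 574.6 -164.8 27 100 2
```

```text
now [ 574.7 -157.9   48. ] [-180.    -0.2  100.5] F [ 0.1 -0.6 -0.3] w 60.4 t 26.9 rows 2
turn/row [-0.    -0.002  0.004]
[-0.34, -0.07, 1.05]
[-0.34, -0.07, 1.05]
```

Emit:
move_arm(increments=[[[0,-0.6,-0.1,0.7,0,-0.002,0.004],[0,0,0,0.7,0,0,0],[0,0,0,0.3,0,0,0],[0,0,0,0,0,0,0],[0,0,0,0,0,0,0]]])

```text
time_s: 27.52
ee_pos: [575.7, -165.0, 31.1]
ee_rot: [179.9, 0.0, 100.2]
force: [-0.1, -0.6, -0.5]
gripper_width: 60.4
```

```bash
python3 plan.py 574.6 -164.8 26 100 1
```

```text
now [ 575.7 -165.    31.1] [179.9   0.  100.2] F [-0.1 -0.6 -0.5] w 60.4 t 27.5 rows 1
turn/row [0.002 0.    0.003]
[0.04, -0.11, 0.5]
```

Emit:
move_arm(increments=[[[0,0,-0.1,0.3,0,0,0],[0,0,0,0.2,0,0,0],[0,0,0,0.1,0,0,0],[0,0,0,0,0,0,0],[0.85,0,0,0,0,0,0],[1,0,0,0,0,0,0],[1,0,0,0,0,0,0],[1,0,0,-2,0,0,0],[1,0,0,-4,0,0,0],[1,0,0,-4,0,0,0],[1,0,0,0,0,0,0]]])

```text
time_s: 28.9
ee_pos: [574.6, -165.1, 127.7]
ee_rot: [179.9, 0.0, 100.2]
force: [0.7, -0.5, -0.3]
gripper_width: 91.3
```

```bash
python3 plan.py 585 238.5 110 100 8; python3 pots.py top 46 62 56; python3 pots.py wrist 46 62 56 w10.png 2>/dev/null
```

```text
now [ 574.6 -165.1  127.7] [179.9   0.  100.2] F [ 0.7 -0.5 -0.3] w 91.3 t 28.9 rows 8
turn/row [0. 0. 0.]
[4.94, 1.02, 0.22]
[4.94, 1.02, 0.22]
[4.94, 1.02, 0.22]
[4.94, 1.01, 0.22]
[4.94, 1.01, 0.22]
[4.94, 1.01, 0.22]
[4.94, 1.01, 0.22]
[4.95, 1.01, 0.22]
[ 573.2 -164.7  125.7]
[ 572.3 -164.4  124.2]
(574.9, -164.3) r 30.3 px [322.7 252. ] hsv [107. 122. 227.] z 52.72487004232519
```

Pot b1 sits at (574.9, -164.3), within 1 mm of the blue pad's centre. Next is w2.

Emit:
move_arm(increments=[[[1,4.9,1.0,0,0,0,0],[1,4.9,1.0,0,0,0,0],[1,4.9,1.0,0,0,0,0],[1,4.9,1.0,0.2,0,0,0],[1,4.9,1.0,0.3,0,0,0],[1,4.9,1.0,0.5,0,0,0],[1,4.8,1.0,0.5,0,0,0],[1,4.0,1.0,0.5,0,0,0],[1,0,0,0,0,0,0],[1,0,0,0,0,0,0]]])

```text
time_s: 30.25
ee_pos: [574.3, 235.2, 85.9]
ee_rot: [-178.0, -0.2, 100.1]
force: [-0.4, -0.4, 0.4]
gripper_width: 91.4
```

```bash
python3 plan.py 585 238.5 60 100 2; python3 pots.py wrist 33 48 42 2>/dev/null
```

```text
now [574.3 235.2  85.9] [-178.    -0.2  100.1] F [-0.4 -0.4  0.4] w 91.4 t 30.2 rows 2
turn/row [-0.018 -0.001  0.001]
[0.07, 0.6, 1.27]
[0.07, 0.58, 1.28]
[574.3 235.   85.9]
(584.5, 240.7) r 30.3 px [342.9 258.7] hsv [115.   7. 223.] z 38.724029214868544
(712.6, 334.0) r 45.8 px [621.1 120.4] hsv [  1. 178. 202.] z 39.6867273494509
(600.6, 360.2) r 30.1 px [425.5  38.1] hsv [ 90.   1. 215.] z 38.63274162665849
(458.5, 350.2) r 27.6 px [130.   13.7] hsv [108. 171. 178.] z 38.6129846665023
```

Emit:
move_arm(increments=[[[1,0.2,0.6,0.5,-0.018,0,0],[1,0.1,0.4,1.0,-0.018,0,0],[1,0,0,1.0,0,0,0],[1,0,0,0,0,0,0],[1,0,0,0,0,0,0]]])

```text
time_s: 30.92
ee_pos: [584.4, 235.9, 59.3]
ee_rot: [179.8, -0.1, 99.7]
force: [0.2, -0.5, -0.2]
gripper_width: 91.0
```

```bash
python3 plan.py 584.7 239.8 12 100 3
```

```text
now [584.4 235.9  59.3] [ 1.798e+02 -1.000e-01  9.970e+01] F [ 0.2 -0.5 -0.2] w 91.0 t 30.9 rows 3
turn/row [ 0.001 -0.001 -0.002]
[0.12, 0.03, 1.58]
[0.12, 0.03, 1.58]
[0.12, 0.03, 1.58]
```

Emit:
move_arm(increments=[[[1,0.2,0.03,1.5,0,0,0],[1,0.15,0.03,1.5,0,0,0],[1,0.15,0,1.3,0,0,0],[1,0,0,0.3,0,0,0],[1,0,0,0,0,0,0],[1,0,0,0,0,0,0]]])

```text
time_s: 31.68
ee_pos: [584.3, 241.6, 9.8]
ee_rot: [179.9, -0.1, 99.7]
force: [-0.2, 0.4, -0.1]
gripper_width: 91.4
```

```bash
python3 plan.py 584.7 239.8 12 100 1
```

```text
now [584.3 241.6   9.8] [ 1.799e+02 -1.000e-01  9.970e+01] F [-0.2  0.4 -0.1] w 91.4 t 31.7 rows 1
turn/row [ 0.002 -0.002 -0.005]
[-0.18, 0.01, -0.22]
```

Emit:
move_arm(increments=[[[0.9,-0.15,0,-0.15,0,0,0],[0,0,0,0,0,0,0],[0,0,0,0,0,0,0],[0,0,0,0,0,0,0],[0,0,0,0,0,0,0],[0,0,0,-3,0,0,0],[0,0,0,-4,0,0,0],[0,0,0,-4,0,0,0],[0,0,0,0,0,0,0]]])

```text
time_s: 32.8
ee_pos: [584.1, 239.5, 124.3]
ee_rot: [179.9, -0.1, 99.7]
force: [-0.1, -0.8, -1.2]
gripper_width: 60.2
```

```bash
python3 plan.py 559.8 -304 125 100 11
```

```text
now [584.1 239.5 124.3] [ 1.799e+02 -1.000e-01  9.970e+01] F [-0.1 -0.8 -1.2] w 60.2 t 32.8 rows 11
turn/row [ 0. -0. -0.]
[-4.83, -1.05, -0.02]
[-4.83, -1.05, -0.02]
[-4.83, -1.06, -0.02]
[-4.83, -1.06, -0.02]
[-4.83, -1.06, -0.01]
[-4.83, -1.06, -0.01]
[-4.83, -1.06, -0.01]
[-4.83, -1.07, -0.01]
[-4.83, -1.07, -0.01]
[-4.83, -1.07, -0.01]
[-4.83, -1.07, -0.01]
```

Emit:
move_arm(increments=[[[0,-4.8,-1.05,-0.2,0,0,0],[0,-4.8,-1.05,-0.2,0,0,0],[0,-4.8,-1.05,-0.2,0,0,0],[0,-4.8,-1.05,-0.2,0,0,0],[0,-4.8,-1.05,-0.1,0,0,0],[0,-4.8,-1.05,-0.1,0,0,0],[0,-4.8,-1.05,-0.1,0,0,0],[0,-4.8,-1.05,-0.1,0,0,0],[0,-4.8,-1.05,-0.1,0,0,0],[0,-4.0,-1.05,0,0,0,0],[0,-3.0,-0.6,0,0,0,0],[0,0,0,0,0,0,0]]])

```text
time_s: 34.3
ee_pos: [550.2, -288.0, 118.3]
ee_rot: [-178.6, -0.7, 99.8]
force: [-0.7, 1.3, -1.6]
gripper_width: 60.2
```

```bash
python3 plan.py 559.8 -304 60 100 3
```

```text
now [ 550.2 -288.   118.3] [-178.6   -0.7   99.8] F [-0.7  1.3 -1.6] w 60.2 t 34.3 rows 3
turn/row [-0.008 -0.004 -0.001]
[-0.6, 0.27, 1.93]
[-0.6, 0.25, 1.93]
[-0.59, 0.24, 1.94]
```

Emit:
move_arm(increments=[[[0,-0.6,0.3,0.5,-0.01,-0.005,0],[0,-0.6,0.3,1.5,-0.01,-0.005,0],[0,-0.4,0.2,2,0,0,0],[0,0,0,1.5,0,0,0],[0,0,0,0,0,0,0],[0,0,0,0,0,0,0]]])

```text
time_s: 35.05
ee_pos: [560.1, -296.9, 57.9]
ee_rot: [-179.7, -0.4, 100.1]
force: [-0.2, 0.4, -0.2]
gripper_width: 60.3
```

```bash
python3 plan.py 559.8 -304 30 100 2
```

```text
now [ 560.1 -296.9   57.9] [-179.7   -0.4  100.1] F [-0.2  0.4 -0.2] w 60.3 t 35.0 rows 2
turn/row [-0.003 -0.003  0.001]
[-0.35, -0.07, 1.39]
[-0.35, -0.07, 1.39]
```

Emit:
move_arm(increments=[[[0,-0.6,-0.1,1.0,-0.003,-0.003,0],[0,0,0,1.0,-0.003,-0.003,0],[0,0,0,0.7,0,0,0],[0,0,0,0,0,0,0],[0,0,0,0,0,0,0]]])

```text
time_s: 35.67
ee_pos: [560.6, -303.6, 30.2]
ee_rot: [179.9, 0.1, 100.1]
force: [0.6, 0.3, 0.0]
gripper_width: 60.1
```

```bash
python3 plan.py 559.8 -304 26 100 1
```

```text
now [ 560.6 -303.6   30.2] [1.799e+02 1.000e-01 1.001e+02] F [0.6 0.3 0. ] w 60.1 t 35.7 rows 1
turn/row [0.002 0.001 0.002]
[-0.02, -0.09, 0.42]
```

Emit:
move_arm(increments=[[[0,0,-0.08,0.3,0,0,0],[0,0,0,0.2,0,0,0],[0,0,0,0,0,0,0],[0.85,0,0,0,0,0,0],[1,0,0,0,0,0,0],[1,0,0,0,0,0,0],[1,0,0,-2,0,0,0],[1,0,0,-4,0,0,0],[1,0,0,-4,0,0,0],[1,0,0,0,0,0,0],[1,0,0,0,0,0,0]]])

```text
time_s: 37.05
ee_pos: [559.3, -303.5, 127.9]
ee_rot: [179.9, 0.1, 100.1]
force: [0.2, 0.8, -0.3]
gripper_width: 91.5
```

```bash
python3 pots.py wrist 46 62 56 w11.png 2>/dev/null;  python3 plan.py 464 122.5 110 100 9
```

```text
[ 559.5 -303.7  128.1]
(559.8, -303.5) r 30.4 px [320.2 250.6] hsv [115.   6. 239.] z 52.72148472010186
(575.0, -167.5) r 29.8 px [392.2  29.1] hsv [108. 152. 205.] z 52.69057516230453
now [ 559.5 -303.7  128.1] [1.799e+02 1.000e-01 1.001e+02] F [-0.2 -0.9  0.5] w 91.1 t 37.1 rows 9
turn/row [0. 0. 0.]
[4.85, -0.21, 0.19]
[4.85, -0.21, 0.19]
[4.85, -0.21, 0.2]
[4.85, -0.21, 0.2]
[4.85, -0.22, 0.2]
[4.85, -0.22, 0.2]
[4.85, -0.22, 0.2]
[4.85, -0.22, 0.2]
[4.85, -0.22, 0.2]
```

Pot w2 is at (559.8, -303.5), centred. Next is w3.

Emit:
move_arm(increments=[[[1,4.85,-0.2,0,0,0,0],[1,4.85,-0.2,0,0,0,0],[1,4.85,-0.2,0,0,0,0],[1,4.85,-0.2,0,0,0,0],[1,4.85,-0.2,0,0,0,0],[1,4.85,-0.2,0,0,0,0],[1,4.85,-0.2,0,0,0,0],[1,4.4,-0.2,0.3,0,0,0],[1,3.3,-0.2,0.5,0,0,0],[1,0,0,0,0,0,0],[1,0,0,0,0,0,0]]])

```text
time_s: 38.48
ee_pos: [459.2, 114.8, 107.2]
ee_rot: [-178.9, -0.2, 100.0]
force: [0.4, 0.6, 0.0]
gripper_width: 91.2
```

```bash
python3 pots.py wrist 33 48 42 2>/dev/null; python3 plan.py 464 122.5 55 100 3
```

```text
[459.2 114.6 107.3]
(399.5, 26.8) r 10.0 px [206.8 366.7] hsv [ 88. 143. 170.] z 40.79303212460025
(463.4, 124.8) r 30.1 px [331.  239.6] hsv [115.   7. 232.] z 38.81543454799965
now [459.2 114.6 107.3] [-178.9   -0.2  100. ] F [ 0.1 -0.9  0.7] w 90.9 t 38.5 rows 3
turn/row [-0.007 -0.001 -0.   ]
[0.22, 0.24, 1.74]
[0.23, 0.23, 1.74]
[0.23, 0.22, 1.74]
```

Emit:
move_arm(increments=[[[1,0.4,0.24,1.0,-0.009,0,0],[1,0.4,0.2,1.8,-0.009,0,0],[1,0.2,0,1.8,0,0,0],[1,0,0,0.6,0,0,0],[1,0,0,0,0,0,0],[1,0,0,0,0,0,0]]])

```text
time_s: 39.28
ee_pos: [463.0, 122.4, 52.5]
ee_rot: [180.0, -0.2, 99.6]
force: [0.8, -0.0, -0.3]
gripper_width: 91.1
```

```bash
python3 plan.py 463.4 124.5 12 100 3
```

```text
now [463.  122.4  52.5] [180.   -0.2  99.6] F [ 0.8 -0.  -0.3] w 91.1 t 39.3 rows 3
turn/row [ 0.    -0.001 -0.002]
[0.06, 0.02, 1.35]
[0.06, 0.02, 1.35]
[0.06, 0.02, 1.35]
```

Emit:
move_arm(increments=[[[1,0.1,0,1.4,0,0,0],[1,0.1,0,1.4,0,0,0],[1,0.1,0,1.0,0,0,0],[1,0,0,0.3,0,0,0],[1,0,0,0,0,0,0],[0,0,0,0,0,0,0],[0,0,0,0,0,0,0],[0,0,0,0,0,0,0],[0,0,0,0,0,0,0]]])

```text
time_s: 40.4
ee_pos: [464.1, 126.0, 10.7]
ee_rot: [179.7, -0.2, 99.6]
force: [1.3, 0.2, -1.3]
gripper_width: 59.9
```

Emit:
move_arm(increments=[[[0,0,0,-3,0,0,0],[0,0,0,-4.5,0,0,0],[0,0,0,-5,0,0,0],[0,0,0,0,0,0,0]]])

```text
time_s: 40.9
ee_pos: [462.9, 125.2, 138.4]
ee_rot: [179.9, -0.2, 99.6]
force: [0.7, -0.6, -1.0]
gripper_width: 60.6
```

```bash
python3 plan.py 559.8 -302.5 130 100 9
```

```text
now [462.9 125.2 138.4] [179.9  -0.2  99.6] F [ 0.7 -0.6 -1. ] w 60.6 t 40.9 rows 9
turn/row [ 0.    -0.    -0.001]
[-4.87, 0.27, 0.07]
[-4.87, 0.27, 0.08]
[-4.87, 0.26, 0.08]
[-4.87, 0.26, 0.08]
[-4.87, 0.25, 0.08]
[-4.87, 0.25, 0.08]
[-4.87, 0.25, 0.09]
[-4.87, 0.24, 0.09]
[-4.87, 0.24, 0.09]
```

Emit:
move_arm(increments=[[[0,-4.85,0.26,0,0,0,0],[0,-4.85,0.26,0,0,0,0],[0,-4.85,0.26,0,0,0,0],[0,-4.85,0.26,0,0,0,0],[0,-4.85,0.26,0,0,0,0],[0,-4.85,0.26,0,0,0,0],[0,-4.85,0.26,0,0,0,0],[0,-4.85,0.26,0,0,0,0],[0,-4.0,0.26,0,0,0,0],[0,0,0,0,0,0,0],[0,0,0,0,0,0,0]]])

```text
time_s: 42.28
ee_pos: [551.7, -302.5, 117.8]
ee_rot: [-178.8, -1.1, 99.7]
force: [-1.3, 0.3, -1.3]
gripper_width: 60.2
```

```bash
python3 plan.py 559.8 -302.5 90 100 3
```

```text
now [ 551.7 -302.5  117.8] [-178.8   -1.1   99.7] F [-1.3  0.3 -1.3] w 60.2 t 42.3 rows 3
turn/row [-0.007 -0.006 -0.002]
[-0.06, 0.28, 0.92]
[-0.06, 0.28, 0.92]
[-0.05, 0.27, 0.92]
```

Emit:
move_arm(increments=[[[0,0,0.3,0.5,-0.01,-0.009,0],[0,0,0.3,1.0,-0.01,-0.009,0],[0,0,0.1,0.8,0,0,0],[0,0,0,0,0,0,0],[0,0,0,0,0,0,0]]])

```text
time_s: 42.9
ee_pos: [557.7, -296.1, 92.8]
ee_rot: [-179.9, -0.1, 100.0]
force: [0.8, 0.3, -1.8]
gripper_width: 59.9
```

```bash
python3 plan.py 559.8 -302.5 72 100 2
```

```text
now [ 557.7 -296.1   92.8] [-1.799e+02 -1.000e-01  1.000e+02] F [ 0.8  0.3 -1.8] w 59.9 t 42.9 rows 2
turn/row [-0.001 -0.001 -0.   ]
[-0.34, 0.05, 1.04]
[-0.34, 0.05, 1.04]
```

Emit:
move_arm(increments=[[[0,-0.6,0.1,0.8,0,0,0],[0,0,0,0.9,0,0,0],[0,0,0,0,0,0,0],[0,0,0,0,0,0,0]]])

```text
time_s: 43.4
ee_pos: [560.1, -302.6, 74.8]
ee_rot: [-180.0, -0.1, 100.0]
force: [-1.0, -0.4, -0.7]
gripper_width: 60.3
```

```bash
python3 plan.py 559.8 -302.5 67 100 1
```

```text
now [ 560.1 -302.6   74.8] [-1.8e+02 -1.0e-01  1.0e+02] F [-1.  -0.4 -0.7] w 60.3 t 43.4 rows 1
turn/row [-0.001 -0.002 -0.001]
[0.01, -0.02, 0.78]
```

Emit:
move_arm(increments=[[[0,0,0,0.4,0,0,0],[0,0,0,0.3,0,0,0],[0,0,0,0,0,0,0],[0,0,0,0.1,0,0,0],[0,0,0,0,0,0,0]]])

```text
time_s: 44.02
ee_pos: [560.4, -302.7, 66.9]
ee_rot: [180.0, -0.1, 100.0]
force: [-0.0, -0.4, -1.4]
gripper_width: 60.2
```

Emit:
move_arm(increments=[[[0,0,0,0.05,0,0,0],[0.85,0,0,0,0,0,0],[1,0,0,0,0,0,0],[1,0,0,0,0,0,0],[1,0,0,-2,0,0,0],[1,0,0,-4,0,0,0],[1,0,0,-4,0,0,0],[1,0,0,0,0,0,0],[1,0,0,0,0,0,0]]])

```text
time_s: 45.15
ee_pos: [559.9, -302.5, 168.1]
ee_rot: [-179.9, -0.1, 100.0]
force: [-1.2, 0.9, -0.1]
gripper_width: 91.5
```

```bash
python3 pots.py wrist 88 104 98 w12.png 2>/dev/null;  python3 plan.py 600.3 360 140 100 12
```

```text
[ 560.1 -302.6  168.3]
(560.2, -303.6) r 30.3 px [320.9 253.9] hsv [115.   7. 234.] z 94.57352868465968
now [ 560.1 -302.6  168.3] [-1.799e+02 -1.000e-01  1.000e+02] F [-0.5 -0.2  0.4] w 90.9 t 45.2 rows 12
turn/row [-0. -0. -0.]
[5.38, 1.28, 0.25]
[5.38, 1.28, 0.25]
[5.38, 1.28, 0.24]
[5.38, 1.29, 0.24]
[5.38, 1.29, 0.24]
[5.38, 1.29, 0.24]
[5.38, 1.29, 0.24]
[5.38, 1.29, 0.24]
[5.38, 1.29, 0.24]
[5.38, 1.29, 0.24]
[5.38, 1.29, 0.24]
[5.38, 1.29, 0.24]
```

Pot w3 is stacked at (560.2, -303.6), top at 98 mm. Next is w1.

Emit:
move_arm(increments=[[[1,5.3,1.28,0,0,0,0],[1,5.3,1.28,0,0,0,0],[1,5.3,1.28,0,0,0,0],[1,5.3,1.28,0,0,0,0],[1,5.3,1.28,0,0,0,0],[1,5.3,1.28,0,0,0,0],[1,5.3,1.28,0,0,0,0],[1,5.3,1.28,0,0,0,0],[1,5.3,1.28,0,0,0,0],[1,5.3,1.28,0,0,0,0],[1,4.5,1.28,0,0,0,0],[1,3.5,1.2,0,0,0,0]]])

```text
time_s: 46.7
ee_pos: [600.7, 340.5, 150.8]
ee_rot: [-178.4, -0.2, 99.6]
force: [1.0, 0.3, -0.2]
gripper_width: 91.5
```

Emit:
move_arm(increments=[[[1,0,0,0,0,0,0],[1,0,0,0,0,0,0]]])

```text
time_s: 46.95
ee_pos: [599.3, 342.1, 147.1]
ee_rot: [-178.1, -0.1, 99.8]
force: [0.1, -0.0, -0.0]
gripper_width: 91.2
```

```bash
python3 pots.py wrist 33 48 42 2>/dev/null; python3 plan.py 600.3 360 60 100 3
```

```text
[599.3 342.  147.1]
(716.5, 339.6) r 46.0 px [488.1 263.4] hsv [  1. 169. 222.] z 39.92037875429786
(600.8, 361.9) r 29.9 px [332.5 210.1] hsv [115.   7. 235.] z 38.62631532901794
(455.8, 365.1) r 31.3 px [122.9 168.7] hsv [109. 178. 134.] z 38.73881056886433
(719.2, 455.9) r 30.7 px [539.  111.8] hsv [ 11. 137. 141.] z 38.381706186744466
(597.5, 457.8) r 29.4 px [351.   74.3] hsv [170.  64. 224.] z 38.510527030546136
now [599.3 342.  147.1] [-1.781e+02 -1.000e-01  9.980e+01] F [ 0.3  0.1 -0.2] w 91.4 t 47.0 rows 3
turn/row [-0.011 -0.001 -0.001]
[0.58, 0.23, 2.9]
[0.58, 0.2, 2.9]
[0.58, 0.17, 2.9]
```

Emit:
move_arm(increments=[[[1,0.7,0.2,1.5,-0.015,0,0],[1,0.7,0.15,3,-0.015,0,0],[1,0.6,0.1,3,0,0,0],[1,0,0,1.5,0,0,0],[1,0,0,0,0,0,0],[1,0,0,0,0,0,0]]])

```text
time_s: 47.75
ee_pos: [601.1, 355.5, 57.1]
ee_rot: [-180.0, -0.1, 99.3]
force: [-0.2, -0.7, 0.8]
gripper_width: 91.5
```

```bash
python3 plan.py 600.7 361.5 12 100 3
```

```text
now [601.1 355.5  57.1] [-1.80e+02 -1.00e-01  9.93e+01] F [-0.2 -0.7  0.8] w 91.5 t 47.8 rows 3
turn/row [-0.    -0.    -0.004]
[0.2, 0.02, 1.5]
[0.2, 0.02, 1.5]
[0.2, 0.02, 1.5]
```

Emit:
move_arm(increments=[[[1,0.25,0,1.5,0,0,0],[1,0.2,0,1.5,0,0,0],[1,0.15,0,1.2,0,0,0],[1,0,0,0.3,0,0,0],[1,0,0,0,0,0,0],[0,0,0,0,0,0,0],[0,0,0,0,0,0,0],[0,0,0,0,0,0,0],[0,0,0,0,0,0,0]]])

```text
time_s: 48.88
ee_pos: [601.5, 362.5, 11.5]
ee_rot: [179.8, -0.1, 99.3]
force: [-0.4, 0.2, -0.4]
gripper_width: 60.5
```

Emit:
move_arm(increments=[[[0,0,0,-3,0,0,0],[0,0,0,-5,0,0,0],[0,0,0,-5,0,0,0],[0,0,0,-4,0,0,0],[0,0,0,0,0,0,0]]])

```text
time_s: 49.5
ee_pos: [600.3, 361.4, 184.8]
ee_rot: [180.0, -0.1, 99.3]
force: [-0.3, 0.1, -1.1]
gripper_width: 60.4
```

```bash
python3 plan.py 560 -302.5 170 100 13
```

```text
now [600.3 361.4 184.8] [ 1.80e+02 -1.00e-01  9.93e+01] F [-0.3  0.1 -1.1] w 60.4 t 49.5 rows 13
turn/row [ 0.    -0.    -0.001]
[-4.99, -1.13, 0.11]
[-4.99, -1.14, 0.11]
[-4.99, -1.14, 0.11]
[-4.99, -1.14, 0.11]
[-4.99, -1.15, 0.11]
[-4.98, -1.15, 0.11]
[-4.98, -1.16, 0.11]
[-4.98, -1.16, 0.11]
[-4.98, -1.17, 0.11]
[-4.98, -1.17, 0.11]
[-4.98, -1.18, 0.11]
[-4.98, -1.18, 0.11]
[-4.98, -1.19, 0.11]
```

Emit:
move_arm(increments=[[[0,-5,-1.15,-0.1,0,0,0],[0,-5,-1.15,-0.1,0,0,0],[0,-5,-1.15,-0.1,0,0,0],[0,-5,-1.15,-0.1,0,0,0],[0,-5,-1.15,-0.1,0,0,0],[0,-5,-1.15,-0.1,0,0,0],[0,-5,-1.15,-0.1,0,0,0],[0,-5,-1.15,-0.1,0,0,0],[0,-5,-1.15,-0.1,0,0,0],[0,-5,-1.15,0,0,0,0],[0,-4,-1.1,0,0,0,0],[0,-3,-0.8,0,0,0,0]]])

```text
time_s: 51.0
ee_pos: [549.2, -238.6, 172.8]
ee_rot: [-178.2, -0.4, 99.6]
force: [0.7, 0.6, -0.8]
gripper_width: 60.0
```

Emit:
move_arm(increments=[[[0,0,0,0,0,0,0],[0,0,0,0,0,0,0]]])

```text
time_s: 51.25
ee_pos: [547.2, -239.5, 169.5]
ee_rot: [-177.9, -0.6, 99.4]
force: [-0.7, 0.5, -1.1]
gripper_width: 60.1
```

```bash
python3 plan.py 560 -302.5 140 100 3
```

```text
now [ 547.2 -239.5  169.5] [-177.9   -0.6   99.4] F [-0.7  0.5 -1.1] w 60.1 t 51.2 rows 3
turn/row [-0.012 -0.003 -0.004]
[-2.15, 0.11, 0.96]
[-2.15, 0.09, 0.97]
[-2.15, 0.08, 0.98]
```

Emit:
move_arm(increments=[[[0,-2.2,0.3,0.2,-0.018,-0.005,-0.004],[0,-2.2,0.3,0.2,-0.018,-0.005,-0.004],[0,-1.6,0.3,0.5,0,0,0],[0,-0.5,0.2,0.5,0,0,0],[0,0,0,0,0,0,0],[0,0,0,0,0,0,0]]])

```text
time_s: 52.0
ee_pos: [570.8, -303.9, 152.7]
ee_rot: [179.9, -0.1, 100.0]
force: [0.7, -0.4, -1.3]
gripper_width: 60.0
```

```bash
python3 plan.py 560 -302.5 130 100 2
```

```text
now [ 570.8 -303.9  152.7] [ 1.799e+02 -1.000e-01  1.000e+02] F [ 0.7 -0.4 -1.3] w 60.0 t 52.0 rows 2
turn/row [ 0.001 -0.001  0.   ]
[0.16, -0.52, 1.13]
[0.16, -0.52, 1.13]
```

Emit:
move_arm(increments=[[[0,0.15,-0.5,1.0,0,0,0],[0,0.1,-0.45,1.4,0,0,0],[0,0,0,0.8,0,0,0],[0,0,0,0,0,0,0],[0,0,0,0,0,0,0]]])

```text
time_s: 52.62
ee_pos: [559.7, -301.5, 118.3]
ee_rot: [180.0, -0.1, 100.1]
force: [0.3, -0.5, -0.9]
gripper_width: 60.0
```

```bash
python3 plan.py 560 -302.5 113 100 1
```

```text
now [ 559.7 -301.5  118.3] [ 1.800e+02 -1.000e-01  1.001e+02] F [ 0.3 -0.5 -0.9] w 60.0 t 52.6 rows 1
turn/row [ 0.    -0.002  0.002]
[-0.1, 0.01, 0.53]
```

Emit:
move_arm(increments=[[[0,-0.1,0,0.4,0,0,0],[0,0,0,0.3,0,0,0],[0,0,0,0,0,0,0],[0,0,0,0.1,0,0,0],[0,0,0,0,0,0,0]]])

```text
time_s: 53.25
ee_pos: [560.6, -302.9, 110.5]
ee_rot: [179.9, -0.1, 100.1]
force: [-0.0, 0.2, -1.3]
gripper_width: 60.1
```

Emit:
move_arm(increments=[[[0,0,0,0.12,0,0,0],[0,0,0,0,0,0,0],[0.85,0,0,0,0,0,0],[1,0,0,0,0,0,0],[1,0,0,0,0,0,0],[1,0,0,-2,0,0,0],[1,0,0,-4,0,0,0],[1,0,0,-4,0,0,0],[1,0,0,0,0,0,0],[1,0,0,0,0,0,0]]])

```text
time_s: 54.5
ee_pos: [560.1, -302.8, 211.4]
ee_rot: [179.9, -0.1, 100.1]
force: [0.4, -0.4, -0.5]
gripper_width: 91.1
```

```bash
python3 pots.py wrist 130 146 140 w13.png 2>/dev/null;  python3 plan.py 454 363.5 150 100 13
```

```text
[ 560.3 -302.9  211.6]
(560.4, -303.0) r 30.3 px [319.9 251.5] hsv [115.   7. 231.] z 136.5522808248542
now [ 560.3 -302.9  211.6] [ 1.799e+02 -1.000e-01  1.001e+02] F [ 0.   0.  -0.5] w 91.2 t 54.5 rows 13
turn/row [ 0. -0.  0.]
[5.19, 0.09, 0.48]
[5.19, 0.09, 0.48]
[5.19, 0.09, 0.48]
[5.19, 0.09, 0.48]
[5.19, 0.09, 0.48]
[5.19, 0.09, 0.48]
[5.19, 0.09, 0.48]
[5.19, 0.09, 0.48]
[5.19, 0.09, 0.48]
[5.19, 0.09, 0.48]
[5.19, 0.09, 0.48]
[5.19, 0.09, 0.48]
[5.19, 0.09, 0.47]
```

The white column is complete at (560.4, -303.0), 136.6 mm. Last pot: b2.

Emit:
move_arm(increments=[[[1,5.3,0.1,0,0,0,0],[1,5.3,0.1,0,0,0,0],[1,5.3,0.1,0,0,0,0],[1,5.3,0.1,0.2,0,0,0],[1,5.3,0.1,0.4,0,0,0],[1,5.3,0.1,0.4,0,0,0],[1,5.3,0.1,0.4,0,0,0],[1,5.3,0.1,0.4,0,0,0],[1,5.3,0.1,0.4,0,0,0],[1,5.3,0.1,0.4,0,0,0],[1,5.0,0.1,0.4,0,0,0],[1,4.0,0.1,0.4,0,0,0]]])

```text
time_s: 56.05
ee_pos: [454.7, 325.3, 163.7]
ee_rot: [-178.7, -0.2, 99.7]
force: [0.6, -0.2, -0.2]
gripper_width: 91.0
```

Emit:
move_arm(increments=[[[1,0,0,0,0,0,0],[1,0,0,0,0,0,0]]])

```text
time_s: 56.3
ee_pos: [452.8, 326.4, 160.9]
ee_rot: [-178.5, -0.1, 100.0]
force: [-0.1, 0.1, -0.0]
gripper_width: 91.2
```

```bash
python3 pots.py wrist 33 48 42 2>/dev/null; python3 plan.py 454 363.5 60 100 3
```

```text
[452.9 326.3 160.9]
(453.7, 364.5) r 29.8 px [335.3 180.9] hsv [110. 150. 134.] z 38.986432990316665
(595.0, 457.8) r 30.5 px [567.9  95.6] hsv [171.  76. 215.] z 38.54761365500922
now [452.9 326.3 160.9] [-1.785e+02 -1.000e-01  9.990e+01] F [-0.8 -0.4 -0.4] w 91.3 t 56.4 rows 3
turn/row [-0.009 -0.001 -0.   ]
[1.21, 0.34, 3.36]
[1.21, 0.31, 3.36]
[1.21, 0.28, 3.36]
```

Emit:
move_arm(increments=[[[1,1.3,0.3,2.0,-0.012,0,0],[1,1.3,0.3,3.2,-0.012,0,0],[1,1.1,0.2,3.2,0,0,0],[1,0.3,0,2.0,0,0,0],[1,0,0,0,0,0,0],[1,0,0,0,0,0,0]]])

```text
time_s: 57.1
ee_pos: [456.5, 360.8, 56.0]
ee_rot: [180.0, -0.1, 99.3]
force: [0.7, 0.2, -0.2]
gripper_width: 91.4
```

```bash
python3 plan.py 453.7 364.3 12 100 3
```

```text
now [456.5 360.8  56. ] [ 1.80e+02 -1.00e-01  9.93e+01] F [ 0.7  0.2 -0.2] w 91.4 t 57.1 rows 3
turn/row [ 0.    -0.    -0.004]
[0.13, -0.08, 1.47]
[0.13, -0.07, 1.47]
[0.13, -0.07, 1.47]
```

Emit:
move_arm(increments=[[[1,0.15,-0.1,1.5,0,0,0],[1,0.15,-0.05,1.5,0,0,0],[1,0.1,-0.05,1.1,0,0,0],[1,0,0,0.3,0,0,0],[1,0,0,0,0,0,0],[0,0,0,0,0,0,0],[0,0,0,0,0,0,0],[0,0,0,0,0,0,0],[0,0,0,0,0,0,0]]])

```text
time_s: 58.22
ee_pos: [455.3, 365.1, 11.5]
ee_rot: [179.7, -0.2, 99.3]
force: [0.1, -0.4, -0.2]
gripper_width: 60.5
```

Emit:
move_arm(increments=[[[0,0,0,-3,0,0,0],[0,0,0,-5,0,0,0],[0,0,0,-4,0,0,0],[0,0,0,0,0,0,0]]])

```text
time_s: 58.72
ee_pos: [454.3, 364.1, 133.9]
ee_rot: [179.9, -0.1, 99.3]
force: [-0.6, 0.6, -1.0]
gripper_width: 60.6
```

```bash
python3 plan.py 575 -164 130 100 11
```

```text
now [454.3 364.1 133.9] [ 1.799e+02 -1.000e-01  9.930e+01] F [-0.6  0.6 -1. ] w 60.6 t 58.7 rows 11
turn/row [ 0.    -0.    -0.001]
[-4.92, 0.31, 0.03]
[-4.92, 0.3, 0.03]
[-4.92, 0.3, 0.03]
[-4.92, 0.29, 0.03]
[-4.92, 0.29, 0.03]
[-4.92, 0.28, 0.03]
[-4.92, 0.28, 0.03]
[-4.92, 0.27, 0.03]
[-4.92, 0.26, 0.03]
[-4.92, 0.26, 0.03]
[-4.92, 0.25, 0.03]
```

Emit:
move_arm(increments=[[[0,-4.9,0.3,-0.2,0,0,0],[0,-4.9,0.3,-0.2,0,0,0],[0,-4.9,0.3,-0.2,0,0,0],[0,-4.9,0.3,-0.1,0,0,0],[0,-4.9,0.3,-0.1,0,0,0],[0,-4.9,0.3,-0.1,0,0,0],[0,-4.9,0.3,-0.1,0,0,0],[0,-4.9,0.3,-0.1,0,0,0],[0,-4.9,0.3,0,0,0,0],[0,-4.2,0.3,0,0,0,0],[0,-3,0.3,0,0,0,0],[0,0,0,0,0,0,0]]])

```text
time_s: 60.22
ee_pos: [563.6, -152.8, 124.9]
ee_rot: [-178.5, -0.3, 99.4]
force: [0.5, 1.0, -0.5]
gripper_width: 60.2
```

```bash
python3 plan.py 575 -164 95 100 3
```

```text
now [ 563.6 -152.8  124.9] [-178.5   -0.3   99.4] F [ 0.5  1.  -0.5] w 60.2 t 60.2 rows 3
turn/row [-0.009 -0.002 -0.004]
[-0.44, 0.34, 0.99]
[-0.44, 0.33, 0.99]
[-0.44, 0.32, 0.99]
```

Emit:
move_arm(increments=[[[0,-0.6,0.4,0.5,-0.013,-0.003,-0.005],[0,-0.6,0.4,1.0,-0.013,-0.003,-0.005],[0,-0.4,0.2,1.0,0,0,0],[0,0,0,0.3,0,0,0],[0,0,0,0,0,0,0],[0,0,0,0,0,0,0]]])

```text
time_s: 60.98
ee_pos: [574.5, -163.7, 92.2]
ee_rot: [-179.8, -0.2, 100.2]
force: [0.1, 0.6, -1.0]
gripper_width: 60.3
```

```bash
python3 plan.py 575 -164 76 100 2
```

```text
now [ 574.5 -163.7   92.2] [-179.8   -0.2  100.2] F [ 0.1  0.6 -1. ] w 60.3 t 61.0 rows 2
turn/row [-0.001 -0.002  0.002]
[-0.02, 0.03, 0.81]
[-0.02, 0.02, 0.81]
```

Emit:
move_arm(increments=[[[0,0,0,0.8,0,-0.003,0],[0,0,0,0.8,0,0,0],[0,0,0,0.3,0,0,0],[0,0,0,0,0,0,0],[0,0,0,0,0,0,0]]])

```text
time_s: 61.6
ee_pos: [574.6, -163.6, 72.3]
ee_rot: [-179.9, 0.0, 100.2]
force: [-0.5, 0.5, -0.6]
gripper_width: 60.2
```

```bash
python3 plan.py 575 -164 68 100 1
```

```text
now [ 574.6 -163.6   72.3] [-179.9    0.   100.2] F [-0.5  0.5 -0.6] w 60.2 t 61.6 rows 1
turn/row [-0.002  0.     0.004]
[-0.05, 0.03, 0.43]
```

Lower, release and rise clear, then check everything.

Emit:
move_arm(increments=[[[0,-0.03,0,0.3,0,0,0],[0,0,0,0.15,0,0,0],[0,0,0,0.05,0,0,0],[0,0,0,0,0,0,0],[0.85,0,0,0,0,0,0],[1,0,0,0,0,0,0],[1,0,0,0,0,0,0],[1,0,0,-2,0,0,0],[1,0,0,-4,0,0,0],[1,0,0,-4,0,0,0],[1,0,0,-2,0,0,0],[1,0,0,0,0,0,0]]])

```text
time_s: 63.1
ee_pos: [575.2, -163.9, 191.0]
ee_rot: [-179.9, 0.0, 100.2]
force: [0.1, -0.6, -0.4]
gripper_width: 91.6
```

```bash
python3 pots.py wrist 88 104 98 w14.png 2>/dev/null;  python3 plan.py 380 100 220 100 8
```

```text
[ 574.5 -163.8  189.8]
(557.0, -286.3) r 25.9 px [265.2 388.3] hsv [ 19.  25. 136.] z 103.92020764112219
(574.6, -163.7) r 30.2 px [319.3 241.7] hsv [107. 125. 221.] z 94.5820320257569
now [ 574.5 -163.8  189.8] [-179.8   -0.   100.2] F [-0.4  1.2 -0.6] w 91.2 t 63.1 rows 8
turn/row [-0. -0.  0.]
[3.68, -1.81, -0.37]
[3.68, -1.81, -0.37]
[3.67, -1.81, -0.37]
[3.67, -1.81, -0.37]
[3.67, -1.82, -0.37]
[3.67, -1.82, -0.37]
[3.67, -1.82, -0.38]
[3.67, -1.82, -0.38]
```

Withdraw towards the base and to the left so the top camera sees all.

Emit:
move_arm(increments=[[[1,3.7,-1.0,-0.5,0,0,0],[1,3.7,-1.8,-0.5,0,0,0],[1,3.7,-1.8,-0.5,0,0,0],[1,3.7,-1.8,-0.5,0,0,0],[1,3.7,-1.8,-0.5,0,0,0],[1,3.7,-1.8,-0.4,0,0,0],[1,3.7,-1.8,-0.4,0,0,0],[1,3.7,-1.8,-0.4,0,0,0],[1,3.7,-1.0,-0.4,0,0,0],[1,0,0,0,0,0,0],[1,0,0,0,0,0,0]]])

```text
time_s: 64.53
ee_pos: [358.4, 145.7, 218.7]
ee_rot: [-178.2, -0.3, 100.1]
force: [-0.1, -0.4, 0.4]
gripper_width: 91.2
```

```bash
cat > fin.py <<'E'
from m import *
from pots import depthtops
np.set_printoptions(precision=1,suppress=True)
for lo,hi,z in [(88,104,98),(128,148,140),(60,76,69)]:
    f=grab('top'); print(z); depthtops(f,lo,hi,z,40)
h,s,v=cv2.split(hsv(f)); roi=np.zeros(h.shape,bool); roi[165:330,140:460]=1
for p in rects(f,roi&((h<8)|(h>172))&(s>120),22,5): print('red',*p)
for p in rects(f,cv2.morphologyEx((roi&(h>22)&(h<35)&(s>130)).astype(np.uint8),cv2.MORPH_CLOSE,np.ones((5,5))),69,20): print('yel',*p)
save(cv2.resize(f['color'][160:330,140:500],None,fx=2.2,fy=2.2),'fin1.png')
E
python3 fin.py 2>/dev/null
```

```text
98
(575.7, -163.1) r 30.1 px [383.  240.1] hsv [109. 124. 168.] z 94.37079609816318
140
(561.1, -302.3) r 30.3 px [440.4 244.3] hsv [110.   9. 180.] z 136.94076565136618
69
(548.4, -11.7) r 14.3 px [324.4 252.1] hsv [ 29. 136. 171.] z 68.69129817787014
(719.5, 196.8) r 17.9 px [246.  189.2] hsv [ 90.   3. 177.] z 63.93011267404702
red [ 491.8 -225.4] [np.float64(2.7405961841780453), np.float64(24.851651684752895)] 89.13051318348212 (402.5, 272.5)
red [ 640.8 -240.4] [np.float64(2.7900587620914057), np.float64(25.10052142431216)] 89.381098612753 (406.5, 218.5)
red [730.3 328.4] [np.float64(29.564355937550967), np.float64(121.54803996575744)] 129.88545432141794 (201.98098754882812, 189.47755432128906)
yel [546.3 -11.6] [np.float64(21.247867348356404), np.float64(22.291053876041005)] 10.503615720454377 (324.4615478515625, 252.8076629638672)
```

View pics/fin1.png

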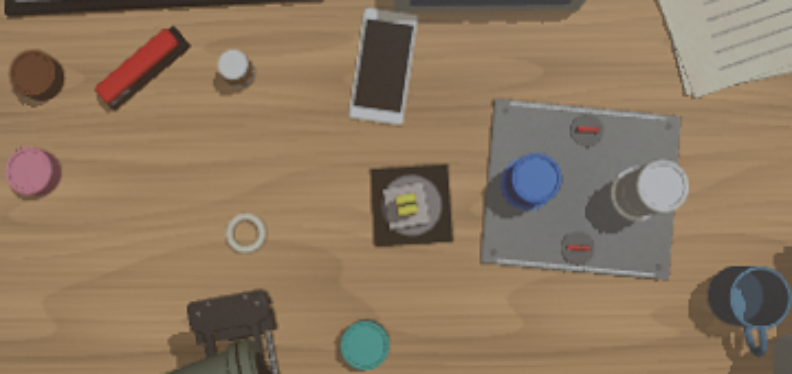

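The final view shows two blue pots on the blue pad at (532,181) and three white ones on the white pad at (660,187). The ribs lie crosswise at (587,130) and (578,248), the key stands on its mat at (408,205), and the bystanders haven't moved.

```bash
python3 -c "
from h import *
print(job.job_done())"
```

```text
the job is handed in; nothing more can be done
None
```

The job is handed in, at about 65 s on the robot's clock. With the key I turned both lock screws clockwise, the far one first, and stood it back upright on its mat. Then I stacked the five pots that were there, two blue and three white.

**Screws:** the ribs measured 85.8° and 85.3° close up, which is about 1.54 rad for each screw. I turned on past where I expected the stops, but never felt a clear stop in the torque readings.

**White column:** its top pot is centred about 1 mm from the pad centre, with its recessed top at about 137 mm.

**Blue column:** its top pot is also about 1 mm from the pad centre, with its recessed top at about 95 mm. Both heights fit pots stacked rim on rim.

**Key:** the top view puts it 2–4 mm from the mat centre, upright, with its handle top at 69 mm.

**Bystanders:** the stapler measured within 1 mm of its start. The phone, pill bottle, tape and mug looked unmoved in the last picture.

**Disagreements:** the coarser top view read the ribs at about 89° and the column tops about 1–2 mm off centre. Both are within tolerance. My first grip on blue pot 1 was about 5 mm off and too high, so I opened and regripped it before lifting.

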